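# Isolate the edge finisher and tighten its retaining ring with the pin spanner

### The arm

A 7-joint arm with a two-finger parallel gripper is mounted at the origin on the work surface. World frame = base frame: x ahead of the robot, y to its left, z up, the work surface at z = 0. Lengths are in m, angles in rad, forces in N, time in s.
With the tool pointing down it reaches from about 0.4 to 0.85 m from the base axis. Payload 4.4 kg.
Tool frame: the origin (TCP) lies between the finger pads; the fingertips stand 8 mm ahead of it and the grasp point (between the pads) lies 11 mm behind it; y points along the fingers, x is the direction in which the jaws open and shut, and the axes are right-handed (so a half turn about y gives the same grasp; the last joint's range is limited). The gripper opens to 94 mm and grips with 3 to 60 N. Pads are 16 mm wide; open, the fingers measure 119 mm over their backs; the gripper's body (75 mm by 177 mm) begins 78 mm behind the grasp point.
Start: joints at [1.115, 0.628, 0.038, 1.517, -0.027, 0.996, -0.02], TCP at [0.247, -0.601, 0.213] pointing down, gripper open.
Joint ranges: [-3.06, 3.06], [-0.37, 2.12], [-1.25, 1.32], [0.18, 2.47], [-1.1, 4.24], [0.23, 1.98], [-2.94, 2.94]. Speed limits (rad/s): [2.57, 2.57, 3.14, 3.14, 3.14, 3.14, 3.14].

### API

Orientations are given as a unit quaternion [x, y, z, w].
In Python, from bench import * gives the robot as it stands.
- The arm moves only by the tool apply_moves, never from a script. Its argument "commands" is a list of rows, each an object with "slide": the shift along the world's x, y, z in mm, a list of three; "twist": the turn about the world's z in rad; "gripper": the gripper command: -1 is fully open, 1 is shut, values between are in proportion. In form: [{"slide": [x, y, z], "twist": twist, "gripper": gripper}, ...]. A call has 1 to 5 rows; each row is the pose to reach, as a shift and turn from the pose commanded when the call began; what a row does not reach only later rows make up. A row lasts 1/12 s, in which the tool goes at most 41.7 mm and 7.16 degrees, less where a joint would pass 70% of its speed; a pose out of reach is approached as far as the arm can. A call with a gripper value outside its range is refused whole. The fingers move at their own pace and stop on an object; "force" is the grip in N (left out, the last holds). Time passes only in rows, so rows that repeat a pose let the fingers close. It gives the time, the measured TCP pose, the force and the opening at its end, in the units of the state.
- state(): the state, without advancing time (a new reading comes with each control period).
- camera(name): name is "scene" or "top" or "wrist"; returns (picture, depth): 400x640x3 uint8, red, green, blue; 400x640 float32, m along the optical axis (not along the pixel's ray), 0 where there is no reading.
- calibration(name): a dict with "intrinsics" (3x3 intrinsics, pixels), "R" (3x3) and "t" (3): a world point X has camera coordinates R X + t. Camera axes: x right, y down, z forward; pixel columns grow to the right and rows downward; lengths in m; the calibration is good to about 2 mm. A picture is of the moment at which its call begins: read the wrist's pose just before it. calibration takes no time and is no camera call; for the wrist camera it gives the pose at the moment of the call.
- job_done(): hands the job in, once; it reports no verdict.
The state is a dict: "time_s": time; "joints": joint angles; "qvel": joint speeds; "tau": joint torques, N m; "tool_pos": TCP position; "tcp_rot": TCP orientation; "wrist_force": force on the tool from outside, world axes, zero at the start; "moment": the same for the moment, N m; "opening": opening from 0.0 (shut) to 1.0 (fully open).
Only numpy, scipy, OpenCV 4.12 (cv2) and the standard library are available. Lean on these libraries where they do the work, as an engineer would, in place of code of your own. Each camera call takes 0.05 s, during which the arm holds its last target.

### The job

Before working on the edge-finishing machine, flip both red toggles on its control box to off (away from the robot) without disturbing the black toggles beside them. Then take the two-pin spanner, put its pins fully into the holes of the brass ring recessed in the machine's deck and turn the ring clockwise until it stops. Finally stand the spanner back in its wooden rest, pins in the slot, and let go, leaving everything else on the bench where it was.

Things in the scene. Friction and masses are not known exactly. Their poses are not given: they have to be found in the camera images.
- ring (a joint): brass retaining ring, 81 mm across, in the round well (86 mm wide) on top of the grey machine: its turn in rad, 0 to 1.3; grows as it turns clockwise seen from above; 1.3 is its hard stop (tight, fully home). It starts loose, between 0 and 0.4. Stays where it is left; turning it takes about 0.12 N m. It only turns, it does not rise or sink
- ring_face (a point): centre of the ring's upper face, on its turning axis (fixed place, turns with the ring). z up, x axis along the line through its two pin holes, which are 10 mm wide, 8 mm deep and lie 25 mm either side of the centre (either pin fits either hole). The face lies 70 mm above the table, 10 mm below the machine's flat deck (150 x 180 mm, 80 mm high)
- spanner_grip (a point): centre of the blue upright square handle (24 x 24 mm, 52 mm tall, its faces square to the spanner's x and y axes) of the two-pin spanner, loose, about 180 g. It starts standing upright in its wooden rest. z up along the handle, x axis along the line through the two pins. The handle's top is 26 mm above this point, the foot's underside 48 mm below it
- spanner_foot (a point): centre of the underside of the spanner's dark steel foot plate (64 mm along x, 28 mm along y, 10 mm thick), same axes. The two tapered pins, 6 mm thick and 9 mm long, point down from it at 25 mm either side along x
- rest_seat (a point): middle of the pin slot on the top of the wooden rest block (100 x 150 x 40 mm, fixed; this point 40 mm above the table). The slot is 68 mm long along the block's x axis (the axis given), 11.5 mm wide, 20 mm deep; the spanner's foot plate stands on the block over it with both pins in the slot (either way round)
- red_a (a joint): red toggle, turn in rad: 0 leans 26 degrees to -x of the control box (towards the robot's side) = on; 0.9 leans as far to +x (away) = off; stays where it is left, moves at about 1 N at its tip; starts on
- red_b (a joint): red toggle, turn in rad: 0 leans 26 degrees to -x of the control box (towards the robot's side) = on; 0.9 leans as far to +x (away) = off; stays where it is left, moves at about 1 N at its tip; starts on
- black_a (a joint): black toggle, turn in rad: 0 leans 26 degrees to -x of the control box (towards the robot's side) = on; 0.9 leans as far to +x (away) = off; stays where it is left, moves at about 1 N at its tip; starts on
- black_b (a joint): black toggle, turn in rad: 0 leans 26 degrees to -x of the control box (towards the robot's side) = on; 0.9 leans as far to +x (away) = off; stays where it is left, moves at about 1 N at its tip; starts on
- black_c (a joint): black toggle, turn in rad: 0 leans 26 degrees to -x of the control box (towards the robot's side) = on; 0.9 leans as far to +x (away) = off; stays where it is left, moves at about 1 N at its tip; starts off
- black_d (a joint): black toggle, turn in rad: 0 leans 26 degrees to -x of the control box (towards the robot's side) = on; 0.9 leans as far to +x (away) = off; stays where it is left, moves at about 1 N at its tip; starts off
- red_a_pivot (a point): pivot of red a: on the toggle's mounting plate, 44 mm above the table, x axis along its throw (on side -x, off side +x), row along y. The lever is 9 mm thick and its centre line 30 mm long (round tip 4.5 mm more). Six toggles stand in a row at 26 mm pitch, in any order, on the cream control box (85 x 190 x 42 mm, fixed)
- red_b_pivot (a point): pivot of red b: on the toggle's mounting plate, 44 mm above the table, x axis along its throw (on side -x, off side +x), row along y. The lever is 9 mm thick and its centre line 30 mm long (round tip 4.5 mm more). Six toggles stand in a row at 26 mm pitch, in any order, on the cream control box (85 x 190 x 42 mm, fixed)
- dye: bystander, loose: amber dye jar, 28 mm wide, 35 mm tall, on the machine's deck near its corner; origin at its underside's centre
- tin: bystander, loose: small aluminium tin, 30 mm wide, 16 mm tall, on the rest block; origin at its underside's centre
- glue: bystander, loose: white glue bottle, 28 mm wide, 75 mm tall; origin at its underside's centre
- spool: bystander, loose: yellow spool, 44 mm wide, 50 mm tall; origin at its underside's centre
- slicker: bystander, loose: turned dark wood edge slicker standing upright, 28 mm wide, 62 mm tall; origin at its underside's centre
- mallet: bystander, loose: hammer lying on the table, 240 mm long
- awl: bystander, loose: small hand tool lying on the table, 150 mm long
- cup: bystander, loose: blue cup, 52 mm wide, 65 mm tall; origin at its underside's centre
Mind the look-alikes: they are no part of the job. What is shaped like the part that bears spanner_grip but green or purple is not meant.

How it is judged:
On the way, in this order (a step that is already met when the one before it is completed fails the run):
1. both red toggles are off, the black ones as they were, the ring not yet turned (value of joint each of red_a, red_b above 0.7 rad and value of joint each of black_a, black_b below 0.3 rad and value of joint each of black_c, black_d above 0.6 rad and value of joint ring below 0.5 rad), for 0.1 s.
2. the spanner's pins are fully in the ring's holes, the ring still loose (z of spanner_foot in the frame of ring_face below 0.004 m and horizontal distance between spanner_foot and ring_face below 0.005 m and angle between spanner_foot's own z axis and vertical below 0.12 rad and value of joint ring below 0.7 rad), for 0.1 s.
3. the ring is turned home with the spanner in its holes (z of spanner_foot in the frame of ring_face below 0.004 m and horizontal distance between spanner_foot and ring_face below 0.005 m and angle between spanner_foot's own z axis and vertical below 0.12 rad and value of joint ring above 1.2 rad), for 0.1 s.
At the end, for the whole second after the job is handed in: both red toggles off (above 0.7 rad), black toggles as they were, ring home (above 1.18 of 1.3 rad), spanner released and at rest, upright in its rest with both pins in the slot (foot within 10 mm of the seat, flush within 4 mm), the other loose things moved no more than 20 mm (value of joint each of red_a, red_b above 0.7 rad and value of joint each of black_a, black_b below 0.3 rad and value of joint each of black_c, black_d above 0.6 rad and value of joint ring above 1.18 rad and horizontal distance between spanner_foot and rest_seat below 0.01 m and z of spanner_foot in the frame of rest_seat between -0.004 and 0.004 m and angle between spanner_foot's own z axis and vertical below 0.1 rad and linear speed of spanner below 0.02 m/s); the robot touches nothing.
It fails at once if a black toggle is disturbed (pushed a third of its throw or more) (not (value of joint black_a below 0.3 rad) or not (value of joint black_b below 0.3 rad) or not (value of joint black_c above 0.6 rad) or not (value of joint black_d above 0.6 rad)).
It fails at once if the ring is turned while a red toggle is still on (value of joint ring above 0.5 rad and not (value of joint each of red_a, red_b above 0.7 rad)).
It fails at once if a bystander is moved by more than 20 mm (distance of any of dye, tin, glue, spool, slicker, mallet, awl, cup from where it was at the start of the episode above 0.02 m).
It also fails if it takes over 72 s, if anything falls off the work surface, if the arm or the gripper's body presses on something with over 40 N, if the wrist force passes 120 N, or if a joint passes its speed limit or range.

## Working session

There is one attempt and no reset: what is moved stays moved. The work goes in short steps, Python scripts to look and compute and a tool call to move; the robot and the scene stay as the last step left them, time stands still between calls to the robot, and variables do not carry over. Pictures are saved under pics/ and viewed, and the job is handed in when it is done.

Besides the shell and the picture viewer there is one more tool, called after "Emit:" as name([rows], argument=value, ...), one row to a line, values as JSON. apply_moves: Moves the arm, as the interface text tells. Its arguments: {"type":"object","properties":{"commands":{"type":"array","items":{"type":"object","properties":{"slide":{"type":"array","items":{"type":"number"}},"twist":{"type":"number"},"gripper":{"type":"number"}}}},"force":{"type":"number"}},"required":["commands"]}

```bash
mkdir -p pics; ls
cat > h.py <<'E'
from bench import *
import numpy as np, cv2
def snap(name,tag):
    c=calibration(name); p,d=camera(name)
    cv2.imwrite(f'pics/{tag}.png',p[:,:,::-1]); np.savez(f'pics/{tag}.npz',p=p,d=d,K=c['intrinsics'],R=c['R'],t=c['t'])
    return p,d,c
def load(tag):
    z=np.load(f'pics/{tag}.npz'); return z['p'],z['d'],dict(intrinsics=z['K'],R=z['R'],t=z['t'])
def ray(c,u,v):
    K,R,t=map(np.array,(c['intrinsics'],c['R'],c['t']))
    d=R.T@np.linalg.inv(K)@np.array([u,v,1.]); o=-R.T@t; return o,d
def onplane(c,u,v,z):
    o,d=ray(c,u,v); return o+d*(z-o[2])/d[2]
def proj(c,X):
    K,R,t=map(np.array,(c['intrinsics'],c['R'],c['t']))
    x=K@(R@np.array(X)+t); return x[:2]/x[2]
def cloud(d,c):
    K,R,t=map(np.array,(c['intrinsics'],c['R'],c['t']))
    v,u=np.mgrid[:d.shape[0],:d.shape[1]]
    P=np.stack([u,v,np.ones_like(u)],-1)@np.linalg.inv(K).T*d[...,None]
    return (P-t)@R
E
python3 - <<'E'
from h import *
for n in ['scene','top','wrist']:
    p,d,c=snap(n,n+'0'); print(n,c['intrinsics'],c['R'],c['t'])
print(state())
E
```

```text
pics
scene [[369.70267184   0.         322.33307402]
 [  0.         369.70267184 199.8139861 ]
 [  0.           0.           1.        ]] [[-0.1162572   0.9931371   0.01276561]
 [ 0.57919926  0.07823129 -0.81142349]
 [-0.80685345 -0.08693999 -0.58431922]] [ 0.05405533 -0.24709679  1.75688929]
top [[464.39076776   0.         321.39196777]
 [  0.         464.39076776 199.06208986]
 [  0.           0.           1.        ]] [[ 0.01282683 -0.99990998 -0.00393743]
 [-0.99207126 -0.01223374 -0.12507978]
 [ 0.12502035  0.00551058 -0.99213887]] [0.01075853 0.54978333 1.41251686]
wrist [[282.41561225   0.         318.40444776]
 [  0.         282.41561225 199.91827003]
 [  0.           0.           1.        ]] [[ 0.37950328 -0.92518931 -0.00141483]
 [-0.89894462 -0.36909877  0.23593364]
 [-0.21880549 -0.08826574 -0.97176814]] [-0.64938018 -0.02367996  0.38960324]
{'time_s': 0.15, 'joints': array([ 1.11519647,  0.62913395,  0.03847968,  1.51811143, -0.02699713,
        0.99626992, -0.02002211]), 'qvel': array([-0.00154325, -0.00296464,  0.00131483, -0.00384732, -0.00027537,
       -0.00046292,  0.0009005 ]), 'tau': array([ 2.38378620e-03, -5.50090814e+01,  1.14535857e+00, -1.86816841e+01,
       -5.21268568e-02,  2.09259958e-02,  1.03404636e-04]), 'tool_pos': array([ 0.24683474, -0.60079608,  0.21277432]), 'tcp_rot': array([-0.58709007,  0.39412994, -0.39329513,  0.58762725]), 'wrist_force': array([-0.43875623,  0.15579318,  0.00116631]), 'moment': array([-0.06614201, -0.00499656, -0.03240631]), 'opening': 0.9966140267210661}
```

View pics/scene0.png

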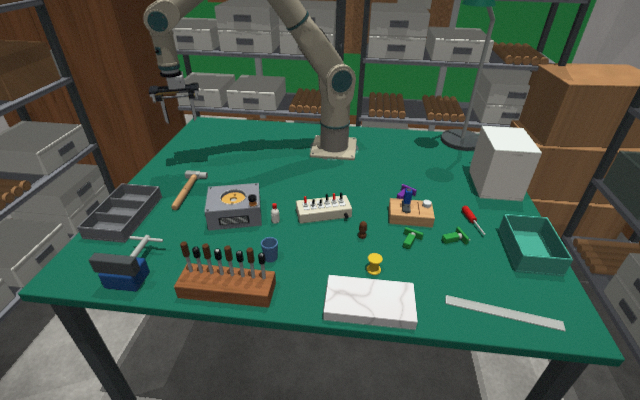

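View pics/top0.png

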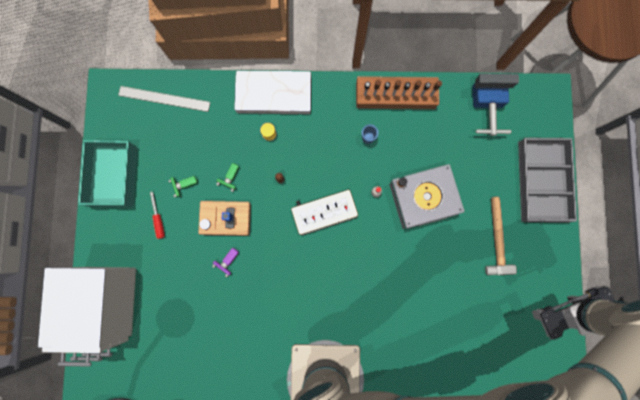

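Run:
```python
from h import *
from scipy.spatial.transform import Rotation as R
print(R.from_quat(state()['tcp_rot']).as_matrix())
p,d,c=load('top0')
P=cloud(d,c)
cv2.imwrite('pics/topz.png',cv2.resize(p[60:360,100:500,::-1],(800,600),interpolation=cv2.INTER_CUBIC))
```

```text
[[ 3.79961054e-01 -5.57681960e-04  9.25002317e-01]
 [-9.25001420e-01  1.28838684e-03  3.79961462e-01]
 [-1.40365847e-03 -9.99999015e-01 -2.63197821e-05]]
```

Run:
```python
from h import *
p,d,c=load('top0')
cv2.imwrite('pics/z1.png',cv2.resize(p[150:250,280:480,::-1],(800,400),interpolation=cv2.INTER_CUBIC))
cv2.imwrite('pics/z2.png',cv2.resize(p[180:250,180:280,::-1],(800,560),interpolation=cv2.INTER_CUBIC))
p,d,c=load('scene0')
cv2.imwrite('pics/z3.png',cv2.resize(p[170:260,200:360,::-1],(800,450),interpolation=cv2.INTER_CUBIC))
p,d,c=load('scene0')
cv2.imwrite('pics/z4.png',cv2.resize(p[170:260,350:490,::-1],(800,514),interpolation=cv2.INTER_CUBIC))
c=load('top0')[2]
for n,u,v,z in [('ring',429,195,.07),('boxc',324,213,.042),('rest',224,218,.04),('tin',205,224,.05),('glue',377,191,.07),('slicker',280,178,.06),('purple',228,260,.02),('green',230,177,.02),('dye',403,183,.11),('cup',370,134,.06)]: print(n,onplane(c,u,v,z).round(3))
```

```text
ring [ 0.562 -0.309  0.07 ]
boxc [0.505 0.009 0.042]
rest [0.486 0.318 0.04 ]
tin [0.466 0.373 0.05 ]
glue [ 0.572 -0.151  0.07 ]
slicker [0.61  0.146 0.06 ]
purple [0.358 0.305 0.02 ]
green [0.618 0.308 0.02 ]
dye [ 0.591 -0.224  0.11 ]
cup [ 0.752 -0.131  0.06 ]
```

View pics/z1.png

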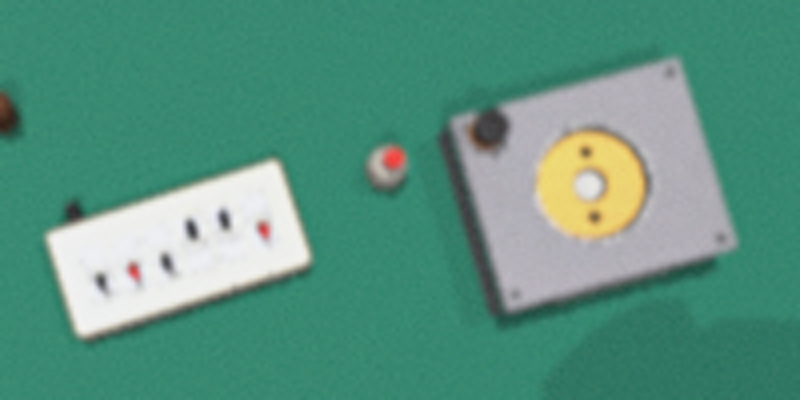

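View pics/z2.png

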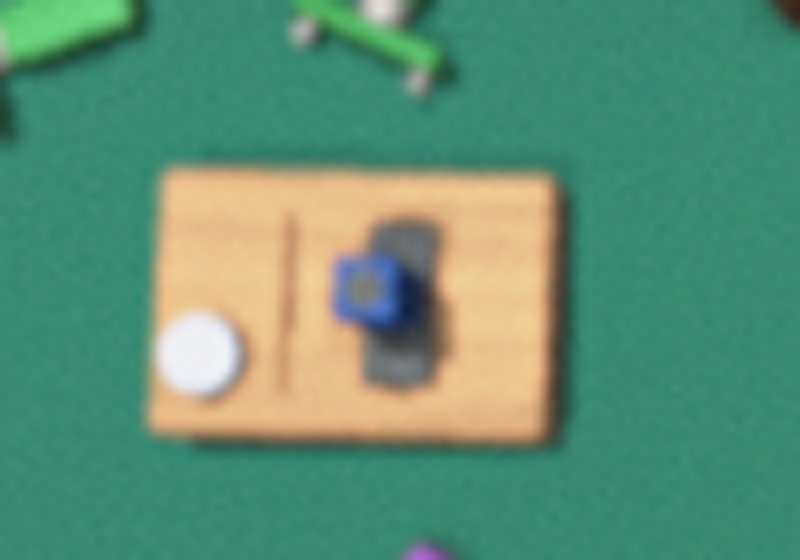

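View pics/z3.png

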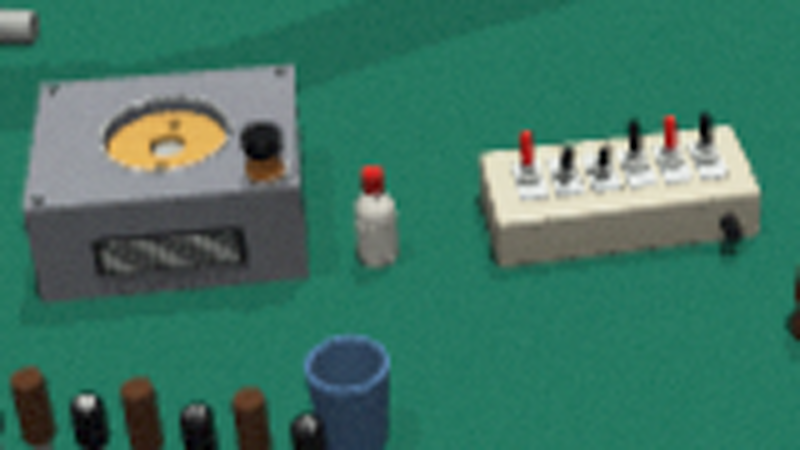

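View pics/z4.png

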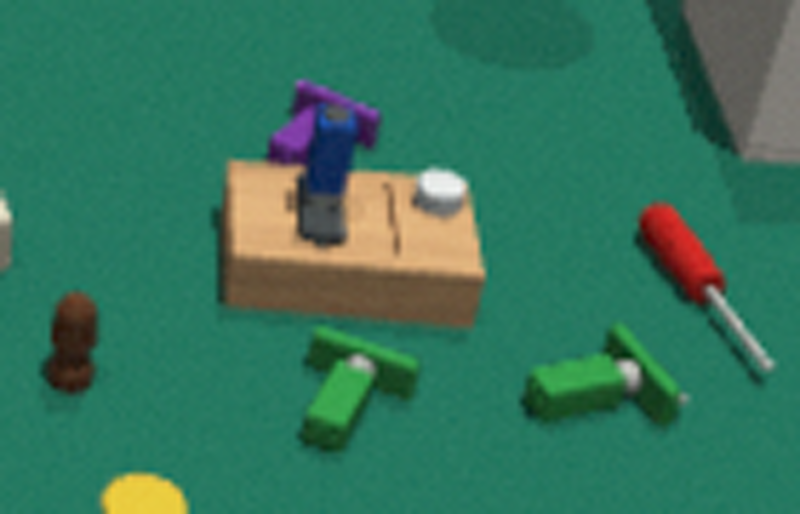

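Run:
```python
from h import *
p,d,c=load('wrist0')
R,t=np.array(c['R']),np.array(c['t'])
print('campos',-R.T@t,'axis',R[2], 'hit z.06',onplane(c,318,200,.06))
```

```text
campos [ 0.31040226 -0.57515123  0.38327215] axis [-0.21880549 -0.08826574 -0.97176814] hit z.06 [ 0.23734095 -0.60411091  0.06      ]
```

View pics/wrist0.png

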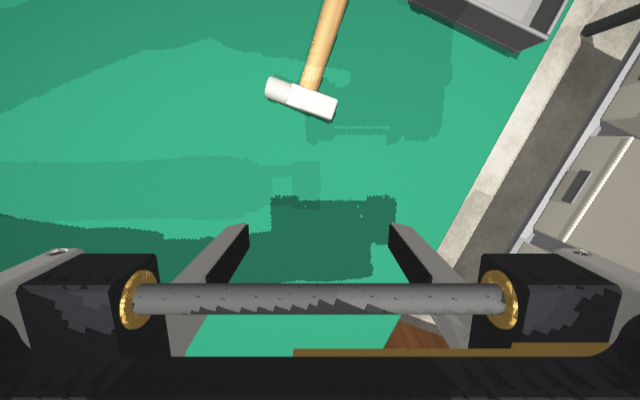

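Emit:
apply_moves([
  {"slide": [35, 25, 10], "twist": 0.1},
  {"slide": [68, 50, 20], "twist": 0.2},
  {"slide": [102, 75, 30], "twist": 0.3},
  {"slide": [136, 100, 40], "twist": 0.4},
  {"slide": [170, 120, 40], "twist": 0.5},
])

```text
$.commands[0]: bad value
```

Emit:
apply_moves([
  {"slide": [34, 25, 0], "twist": 0.1},
  {"slide": [65, 48, 0], "twist": 0.175},
  {"slide": [87, 68, 0], "twist": 0.175},
  {"slide": [87, 68, 0], "twist": 0.175},
  {"slide": [87, 68, 0], "twist": 0.175},
])

```text
$.commands[0]: bad value
```

Run:
```python
from h import *
snap('wrist','w1');print(state()['tool_pos'],state()['time_s'],state()['joints'])
```

```text
[ 0.24686426 -0.60090003  0.21291925] 0.2 [ 1.11523678  0.62899427  0.03845644  1.51794017 -0.02697927  0.99629199
 -0.01998753]
```

View pics/w1.png

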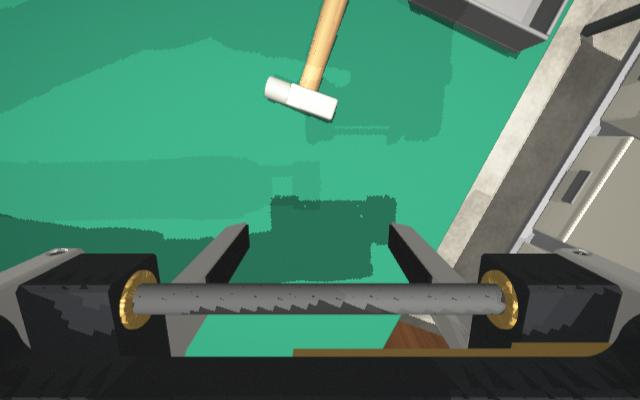

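Gripper is required in each row.

Emit:
apply_moves([
  {"slide": [35, 25, 10], "twist": 0.1, "gripper": 1},
  {"slide": [68, 50, 20], "twist": 0.2, "gripper": 1},
  {"slide": [102, 75, 30], "twist": 0.3, "gripper": 1},
  {"slide": [136, 100, 40], "twist": 0.4, "gripper": 1},
  {"slide": [170, 120, 40], "twist": 0.5, "gripper": 1},
], force=20)

```text
time_s: 0.62
tool_pos: [0.4147, -0.4828, 0.2552]
tcp_rot: [0.667, -0.234, 0.235, -0.667]
wrist_force: [0.2, -0.8, -0.7]
opening: 0.684
```

Emit:
apply_moves([
  {"slide": [34, 25, 0], "twist": 0.1, "gripper": 1},
  {"slide": [65, 48, 0], "twist": 0.175, "gripper": 1},
  {"slide": [87, 68, 0], "twist": 0.175, "gripper": 1},
  {"slide": [87, 68, 0], "twist": 0.175, "gripper": 1},
  {"slide": [87, 68, 0], "twist": 0.175, "gripper": 1},
])

```text
time_s: 1.03
tool_pos: [0.502, -0.4133, 0.253]
tcp_rot: [-0.685, 0.176, -0.175, 0.685]
wrist_force: [-0.9, -0.1, -1.4]
opening: 0.328
```

Run:
```python
from h import *
snap('wrist','w1');print(state()['tool_pos'],state()['time_s'],state()['joints'])
```

```text
[ 0.50013216 -0.41538145  0.25302144] 1.0833 [ 0.73689956  0.59571226 -0.14964533  1.46339134  0.09532676  1.09026451
  0.06344084]
```

View pics/w1.png

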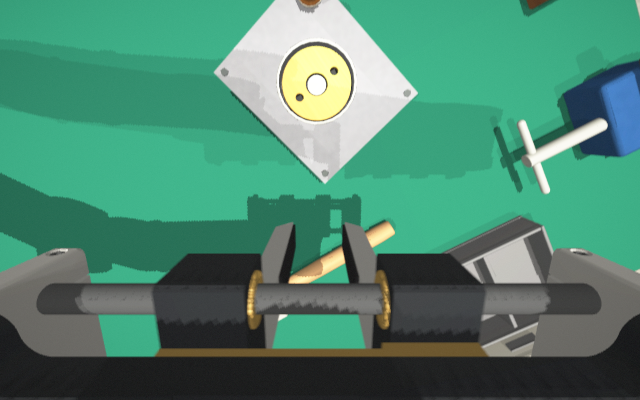

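```bash
cat > ring.py <<'E'
from h import *
import sys
def ring(tag,z=.07):
    p,d,c=load(tag)
    hsv=cv2.cvtColor(p,cv2.COLOR_RGB2HSV)
    m=((hsv[...,0]>18)&(hsv[...,0]<34)&(hsv[...,1]>90)&(hsv[...,2]>150)).astype(np.uint8)
    n,l,s,ct=cv2.connectedComponentsWithStats(m); k=1+np.argmax(s[1:,4]); m=(l==k).astype(np.uint8)
    cs,h=cv2.findContours(m,cv2.RETR_CCOMP,cv2.CHAIN_APPROX_NONE)
    o=max(cs,key=cv2.contourArea)
    P=cloud(d,c); print('depth z',np.median(P[m>0][:,2]))
    out=[onplane(c,u+0.,v+0.,z) for u,v in o[:,0,:]]
    out=np.float32(out)[:,:2]; hull=cv2.convexHull(out); (cx,cy),r=cv2.minEnclosingCircle(hull)
    print('outer',cx,cy,r)
    g=cv2.cvtColor(p,cv2.COLOR_RGB2GRAY).astype(float)
    fill=cv2.drawContours(np.zeros_like(m),[o],-1,1,-1); fill=cv2.erode(fill,np.ones((5,5)))
    dark=((g<120)&(fill>0)).astype(np.uint8)
    n,l,s,_=cv2.connectedComponentsWithStats(dark)
    H=[]
    for k in range(1,n):
        if s[k,4]<4: continue
        ii=np.argwhere(cv2.dilate((l==k).astype(np.uint8),np.ones((3,3)))>0); w=np.clip(200-g[ii[:,0],ii[:,1]],0,None)
        v,u=(ii*w[:,None]).sum(0)/w.sum(); X=onplane(c,u,v,z); H.append(X); print('hole',u,v,s[k,4],X)
    if len(H)==2:
        print('mid',(H[0]+H[1])/2,'dist',np.linalg.norm(H[0]-H[1])); e=H[0]-H[1]; print('ang deg',np.degrees(np.arctan2(e[1],e[0])))
if __name__=='__main__':
    for t in sys.argv[1:]: ring(t)
E
python3 ring.py w1 top0
```

```text
depth z 0.06913430918669673Traceback (most recent call last):
  File "ring.py", line 26, in <module>
    for t in sys.argv[1:]: ring(t)
                           ~~~~^^^
  File "ring.py", line 12, in ring
    out=np.float32(out)[:,:2]; hull=cv2.convexHull(out); (cx,cy),r=cv2.minEnclosingCircle(hull)
                                    ~~~~~~~~~~~~~~^^^^^
cv2.error: OpenCV(4.12.0) /io/opencv/modules/imgproc/src/convhull.cpp:143: error: (-215:Assertion failed) total >= 0 && (depth == CV_32F || depth == CV_32S) in function 'convexHull'
```

```bash
sed -i 's/np.float32(out)\[:,:2\]/np.ascontiguousarray(np.float32(out)[:,:2])/' ring.py
python3 ring.py w1 top0
```

```text
depth z 0.06913430918669673
outer 0.5587602257728577 -0.3048413395881653 0.041346948593854904
hole 299.13436641820323 96.83169870537466 40 [ 0.53443063 -0.30768945  0.07      ]
depth z 0.06750144985453378
outer 0.5598810315132141 -0.30430030822753906 0.040542908012866974
```

Emit:
apply_moves([
  {"slide": [0, 41, 0], "twist": 0.12, "gripper": 1},
  {"slide": [0, 82, 0], "twist": 0.24, "gripper": 1},
  {"slide": [0, 123, 0], "twist": 0.36, "gripper": 1},
  {"slide": [0, 164, 0], "twist": 0.48, "gripper": 1},
  {"slide": [5, 205, 0], "twist": 0.6, "gripper": 1},
])

```text
time_s: 1.5
tool_pos: [0.5029, -0.2114, 0.2534]
tcp_rot: [0.707, 0.033, -0.034, -0.706]
wrist_force: [0.6, 0.1, 0.1]
opening: 0.005
```

Emit:
apply_moves([
  {"slide": [5, 41, 0], "twist": 0.12, "gripper": 1},
  {"slide": [10, 82, -10], "twist": 0.21, "gripper": 1},
  {"slide": [20, 115, -20], "twist": 0.21, "gripper": 1},
  {"slide": [20, 115, -20], "twist": 0.21, "gripper": 1},
  {"slide": [20, 115, -20], "twist": 0.21, "gripper": 1},
])

```text
time_s: 1.92
tool_pos: [0.5248, -0.0953, 0.233]
tcp_rot: [0.699, 0.107, -0.108, -0.699]
wrist_force: [-0.2, -0.3, -0.4]
opening: 0.001
```

Run:
```python
from h import *
snap('wrist','w2');print(state()['tool_pos'],state()['time_s'],state()['joints'])
```

```text
[ 0.52473599 -0.0972797   0.23316521] 1.9667 [ 0.40505183  0.461394   -0.40027772  1.80947211  0.22235262  0.91563345
  0.20815423]
```

View pics/w2.png

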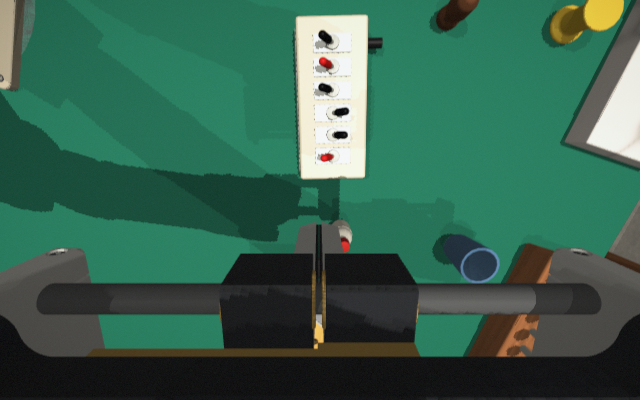

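```bash
cat > tog.py <<'E'
from h import *
import sys
def tog(tag):
    p,d,c=load(tag); hsv=cv2.cvtColor(p,cv2.COLOR_RGB2HSV); P=cloud(d,c)
    roi=(np.hypot(P[...,0]-.505,P[...,1]-.009)<.13)
    top=(roi&(P[...,2]>.036)&(P[...,2]<.1)).astype(np.uint8)
    cs,_=cv2.findContours(cv2.morphologyEx(top,cv2.MORPH_OPEN,np.ones((5,5))),cv2.RETR_EXTERNAL,cv2.CHAIN_APPROX_NONE)
    o=max(cs,key=cv2.contourArea)
    print('topz',np.median(P[top>0][:,2]))
    q=np.float32([onplane(c,u,v,.042)[:2] for u,v in o[:,0]])
    print('box',cv2.minAreaRect(q))
    for nm,m in [('red',((hsv[...,0]<8)|(hsv[...,0]>172))&(hsv[...,1]>120)&(hsv[...,2]>90)&roi&(P[...,2]>.043)),('black',(hsv[...,2]<70)&roi&(P[...,2]>.048))]:
        n,l,s,ct=cv2.connectedComponentsWithStats(m.astype(np.uint8))
        for k in range(1,n):
            if s[k,4]<12: continue
            Q=P[l==k]; i=Q[:,2]>np.percentile(Q[:,2],70)
            print(nm,s[k,4],ct[k].round(1),'mean',Q.mean(0).round(4),'tip',Q[i].mean(0).round(4),'zmax',Q[:,2].max().round(4))
for t in sys.argv[1:]: tog(t)
E
python3 tog.py w2
python3 - <<'E'
import sys; sys.path.insert(0,'.')
import cv2
i=cv2.imread('pics/w2.png')[0:190,270:420]
cv2.imwrite('pics/w2z.png',cv2.resize(i,None,fx=3.15*1,fy=3.15,interpolation=cv2.INTER_CUBIC))
E
```

```text
topz 0.041699365346231886
box ((0.5098293423652649, 0.008607923984527588), (0.08388257771730423, 0.1873815506696701), 18.574312210083008)
red 97 [325.2  62.5] mean [0.4899 0.0414 0.0682] tip [0.4866 0.0418 0.0749] zmax 0.0776
red 68 [326.3 157. ] mean [ 0.5219 -0.0548  0.0803] tip [ 0.5182 -0.0538  0.1062] zmax 0.4036
black 103 [324.9  36.6] mean [0.4818 0.0657 0.0682] tip [0.4784 0.0661 0.0745] zmax 0.0761
black 80 [324.8  87.7] mean [0.4975 0.0166 0.069 ] tip [0.4943 0.0165 0.0747] zmax 0.0759
black 84 [341.1 111.3] mean [ 0.5227 -0.0017  0.0679] tip [0.5262 0.     0.0744] zmax 0.0753
black 72 [340.1 134.5] mean [ 0.5293 -0.0265  0.0735] tip [ 0.5318 -0.0251  0.0899] zmax 0.4036
black 592 [318.4 268.5] mean [ 0.5211 -0.0818  0.2922] tip [ 0.5173 -0.0697  0.3401] zmax 0.4036
black 13911 [212.3 300.7] mean [ 0.4915 -0.0772  0.3414] tip [ 0.5061 -0.0739  0.3468] zmax 0.4036
black 10652 [414.3 298.1] mean [ 0.54   -0.0611  0.3414] tip [ 0.5289 -0.0662  0.3465] zmax 0.4036
black 27 [580.9 253.3] mean [ 0.5849 -0.0399  0.3303] tip [ 0.5766 -0.039   0.3383] zmax 0.4036
black 18 [427.5 313. ] mean [ 0.546  -0.0658  0.3388] tip [ 0.5454 -0.0657  0.3392] zmax 0.3394
black 15 [444.3 312.9] mean [ 0.5501 -0.0644  0.339 ] tip [ 0.5499 -0.064   0.3396] zmax 0.3402
black 29968 [320.  375.2] mean [ 0.5167 -0.0671  0.3649] tip [ 0.5119 -0.0543  0.3808] zmax 0.4036
```

View pics/w2z.png

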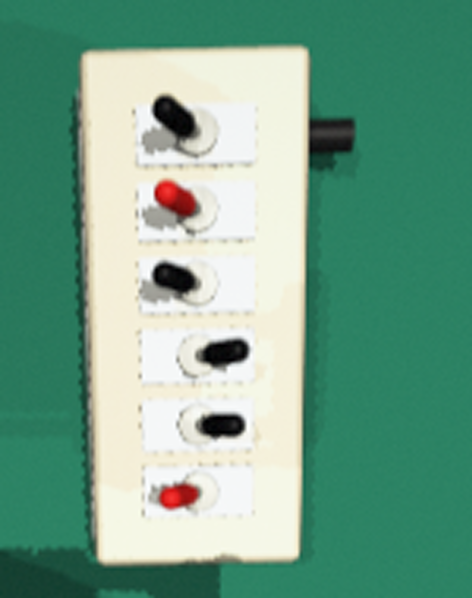

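Emit:
apply_moves([
  {"slide": [-20, 38, 0], "twist": 0.01, "gripper": 1},
  {"slide": [-40, 76, 0], "twist": 0.01, "gripper": 1},
  {"slide": [-60, 114, -10], "twist": 0.01, "gripper": 1},
  {"slide": [-66, 128, -40], "twist": 0.01, "gripper": 1},
  {"slide": [-66, 128, -80], "twist": 0.01, "gripper": 1},
])

```text
time_s: 2.38
tool_pos: [0.4604, 0.0343, 0.1554]
tcp_rot: [-0.698, -0.114, 0.108, 0.698]
wrist_force: [1.8, -0.3, -0.4]
opening: 0.004
```

Emit:
apply_moves([
  {"slide": [0, 0, -30], "twist": 0, "gripper": 1},
  {"slide": [0, 0, -40], "twist": 0, "gripper": 1},
  {"slide": [0, 0, -40], "twist": 0, "gripper": 1},
  {"slide": [0, 0, -40], "twist": 0, "gripper": 1},
])

```text
time_s: 2.72
tool_pos: [0.4596, 0.0303, 0.1133]
tcp_rot: [0.699, 0.109, -0.109, -0.698]
wrist_force: [0.4, 0.2, 0.3]
opening: 0.004
```

Run:
```python
from h import *
snap('wrist','w3');s=state();print(s['tool_pos'],s['time_s'])
p,d,c=load('w3')
X=s['tool_pos']
a=np.radians(18);ax=np.array([np.cos(a),np.sin(a)]);ay=np.array([-ax[1],ax[0]])
print(X[:2]@ax,X[:2]@ay)
```

```text
[0.46021975 0.03077648 0.11396981] 2.7667
0.4472054476357228 -0.11294554846071916
```

View pics/w3.png

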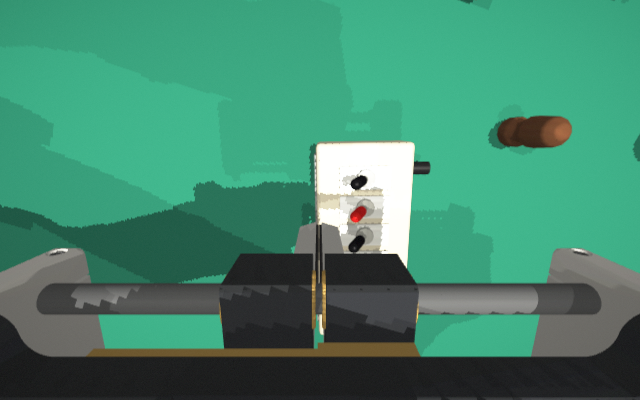

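```bash
python3 tog.py w3 | grep -v ' 0.3'
python3 - <<'E'
from h import *
c=load('w3')[2]
for X in ([.4602,.0308,.106],[.4866,.0418,.075]): print(proj(c,X))
E
```

```text
topz 0.04169460443418481
box ((0.49610474705696106, 0.047483302652835846), (0.08333586156368256, 0.10855337977409363), 18.537071228027344)
red 167 [358.  213.7] mean [0.488  0.0446 0.071 ] tip [0.4853 0.0434 0.0791] zmax 0.2838
black 147 [358.4 182.1] mean [0.4796 0.0686 0.0725] tip [0.4769 0.0675 0.0799] zmax 0.2838
black 318 [318.3 258.1] mean [0.4567 0.0405 0.1583] tip [0.4549 0.0461 0.1925] zmax 0.2192
black 6887 [398.6 294.7] mean [0.4715 0.0628 0.2175] tip [0.4626 0.0573 0.227 ] zmax 0.2838
black 10084 [235.6 300.7] mean [0.4318 0.0506 0.2224] tip [0.4407 0.0516 0.227 ] zmax 0.2838
black 14 [579.9 253. ] mean [0.5228 0.0855 0.2071] tip [0.522  0.0857 0.2083] zmax 0.2087
black 55 [317.4 303.9] mean [0.4522 0.0539 0.2195] tip [0.4521 0.0544 0.2201] zmax 0.2208
black 29352 [320.  375.6] mean [0.4513 0.0585 0.2453] tip [0.4466 0.0716 0.2613] zmax 0.2838
[318.97466305 235.29189071]
[355.78474783 217.94710746]
```

Emit:
apply_moves([
  {"slide": [-1, 3, -25], "twist": 0, "gripper": 1},
  {"slide": [-1, 3, -46], "twist": 0, "gripper": 1},
  {"slide": [-1, 3, -46], "twist": 0, "gripper": 1},
])

```text
time_s: 3.02
tool_pos: [0.4578, 0.0343, 0.0663]
tcp_rot: [0.699, 0.109, -0.111, -0.698]
wrist_force: [-0.4, 0.0, -0.1]
opening: 0.005
```

Emit:
apply_moves([
  {"slide": [8, 2.5, 0], "twist": 0, "gripper": 1},
  {"slide": [15, 5, 0], "twist": 0, "gripper": 1},
  {"slide": [22, 7, 0], "twist": 0, "gripper": 1},
  {"slide": [26, 8.5, 0], "twist": 0, "gripper": 1},
  {"slide": [26, 8.5, 0], "twist": 0, "gripper": 1},
])

```text
time_s: 3.43
tool_pos: [0.4867, 0.0446, 0.0683]
tcp_rot: [-0.698, -0.112, 0.109, 0.699]
wrist_force: [-0.3, -0.4, 0.8]
opening: 0.005
```

Run:
```python
from h import *
p,d,c=snap('wrist','w4');s=state();print(s['tool_pos'],s['time_s'],s['wrist_force'])
cv2.imwrite('pics/w4z.png',cv2.resize(p[130:330,220:470,::-1],(750,600),interpolation=cv2.INTER_CUBIC))
p,d,c=snap('scene','s4')
cv2.imwrite('pics/s4z.png',cv2.resize(p[160:250,260:380,::-1],(800,600),interpolation=cv2.INTER_CUBIC))
```

```text
[0.48569691 0.04431325 0.06801136] 3.4833 [-0.03778161 -0.76012262 -0.08082938]
```

View pics/w4z.png

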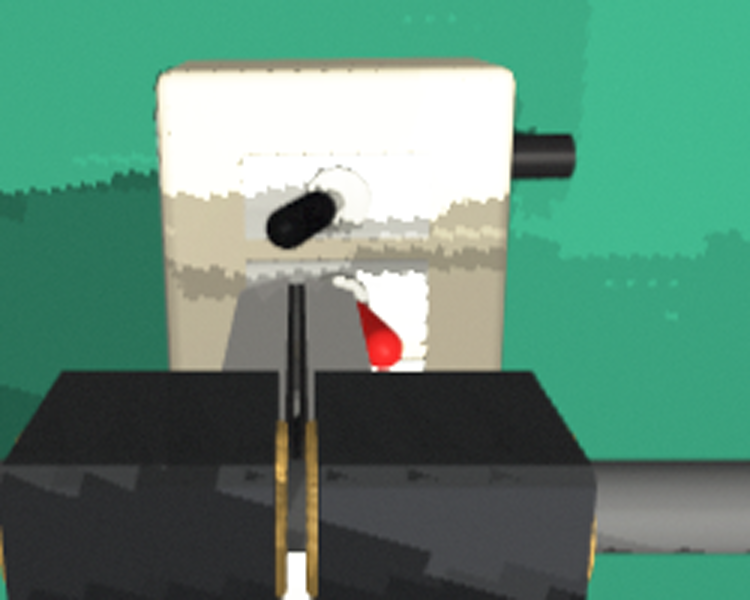

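View pics/s4z.png

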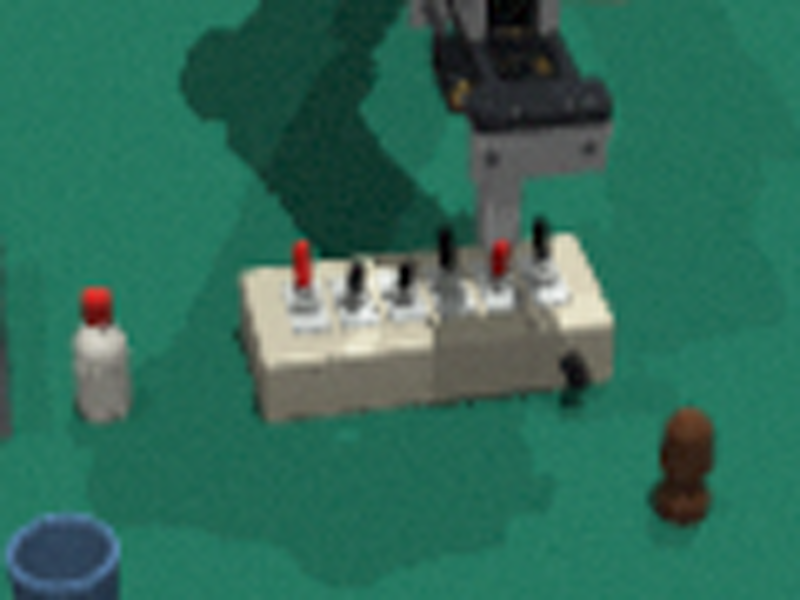

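Emit:
apply_moves([
  {"slide": [2, 0.6, 0], "twist": 0, "gripper": 1},
  {"slide": [4, 1.2, 0], "twist": 0, "gripper": 1},
  {"slide": [4, 1.2, 0], "twist": 0, "gripper": 1},
])

```text
time_s: 3.78
tool_pos: [0.4883, 0.0452, 0.0673]
tcp_rot: [-0.698, -0.11, 0.111, 0.698]
wrist_force: [-0.0, 0.3, -0.5]
opening: 0.007
```

Emit:
apply_moves([
  {"slide": [-15, -5, 0], "twist": 0, "gripper": 1},
  {"slide": [-28, -9, 0], "twist": 0, "gripper": 1},
  {"slide": [-28, -9, 40], "twist": 0, "gripper": 1},
  {"slide": [-20, -35, 55], "twist": 0, "gripper": 1},
  {"slide": [-10, -70, 55], "twist": 0, "gripper": 1},
])

```text
time_s: 4.2
tool_pos: [0.4805, -0.022, 0.1256]
tcp_rot: [-0.698, -0.115, 0.111, 0.698]
wrist_force: [1.1, -0.9, -0.3]
opening: 0.003
```

Emit:
apply_moves([
  {"slide": [7, -21, 0], "twist": 0, "gripper": 1},
  {"slide": [13, -41, 0], "twist": 0, "gripper": 1},
  {"slide": [13, -41, 0], "twist": 0, "gripper": 1},
  {"slide": [13, -41, 0], "twist": 0, "gripper": 1},
])

```text
time_s: 4.53
tool_pos: [0.4912, -0.0667, 0.1222]
tcp_rot: [-0.699, -0.11, 0.11, 0.699]
wrist_force: [-0.3, -0.2, 0.2]
opening: 0.005
```

```bash
python3 - <<'E'
from h import *
p,d,c=snap('wrist','w5');s=state();print(s['tool_pos'],s['time_s'],s['wrist_force'])
cv2.imwrite('pics/w5z.png',cv2.resize(p[30:330,220:470,::-1],(500,600),interpolation=cv2.INTER_CUBIC))
X=s['tool_pos']
a=np.radians(18);ax=np.array([np.cos(a),np.sin(a)]);ay=np.array([-ax[1],ax[0]])
print(X[:2]@ax,X[:2]@ay)
E
python3 tog.py w5| grep -v ' 0.3'
```

```text
[ 0.4909787  -0.06537057  0.12221873] 4.5833 [0.56508222 1.33437591 0.56896592]
0.4467478794297913 -0.2138918678470673
topz 0.04172317629270818
box ((0.5091366767883301, 0.008839957416057587), (0.0834217518568039, 0.186232328414917), 18.559350967407227)
red 241 [381.  80.] mean [0.5032 0.0466 0.0714] tip [0.5055 0.0471 0.0816] zmax 0.2928
red 158 [357.2 212.8] mean [ 0.5208 -0.0537  0.0713] tip [ 0.5182 -0.0548  0.0795] zmax 0.2928
black 220 [360.3  42.8] mean [0.4806 0.0653 0.0711] tip [0.478  0.0652 0.0784] zmax 0.2928
black 158 [357.8 116.5] mean [0.496  0.0175 0.0707] tip [0.4939 0.0173 0.0745] zmax 0.0757
black 211 [380.8 149.8] mean [ 5.218e-01 -5.000e-04  6.790e-02] tip [0.5259 0.0006 0.0742] zmax 0.0762
black 194 [378.7 182. ] mean [ 0.5291 -0.0249  0.0686] tip [ 0.5329 -0.024   0.0747] zmax 0.0762
black 585 [318.4 268.4] mean [ 0.4874 -0.0535  0.1811] tip [ 0.4836 -0.0418  0.2287] zmax 0.2928
black 27 [ 56.2 253.1] mean [ 0.4087 -0.0582  0.2165] tip [ 0.4094 -0.0576  0.2178] zmax 0.2194
black 13945 [212.7 300.5] mean [ 0.4577 -0.049   0.2304] tip [ 0.4722 -0.0459  0.2355] zmax 0.2928
black 10658 [414.1 298.1] mean [ 0.506  -0.0325  0.2307] tip [ 0.4949 -0.0376  0.2359] zmax 0.2928
black 29 [580.6 253.3] mean [ 0.5539 -0.0115  0.2167] tip [ 0.5528 -0.0114  0.2183] zmax 0.22
black 14 [423.1 312.8] mean [ 0.5082 -0.035   0.2326] tip [ 0.5004 -0.0283  0.2448] zmax 0.2928
black 16 [444.6 312.8] mean [ 0.5165 -0.0359  0.2279] tip [ 0.5157 -0.0354  0.2286] zmax 0.2289
black 29932 [319.8 375.2] mean [ 0.4827 -0.0387  0.2542] tip [ 0.4783 -0.0257  0.2701] zmax 0.2928
```

View pics/w5z.png

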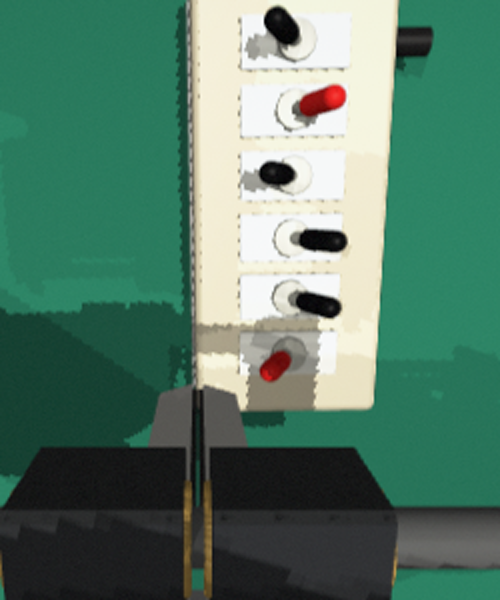

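Emit:
apply_moves([
  {"slide": [-1, 2, -30], "twist": 0, "gripper": 1},
  {"slide": [-1, 2, -54], "twist": 0, "gripper": 1},
  {"slide": [-1, 2, -54], "twist": 0, "gripper": 1},
])

```text
time_s: 4.83
tool_pos: [0.4872, -0.0618, 0.0654]
tcp_rot: [-0.697, -0.109, 0.114, 0.699]
wrist_force: [-0.5, 0.1, -0.5]
opening: 0.003
```

Emit:
apply_moves([
  {"slide": [8, 2.5, 0], "twist": 0, "gripper": 1},
  {"slide": [15, 5, 0], "twist": 0, "gripper": 1},
  {"slide": [22, 7, 0], "twist": 0, "gripper": 1},
  {"slide": [29, 9.3, 0], "twist": 0, "gripper": 1},
  {"slide": [31, 10, 0], "twist": 0, "gripper": 1},
])

```text
time_s: 5.25
tool_pos: [0.5237, -0.053, 0.0693]
tcp_rot: [-0.698, -0.112, 0.11, 0.698]
wrist_force: [-0.7, -0.1, 0.7]
opening: 0.005
```

Emit:
apply_moves([
  {"slide": [1, 0, 0], "twist": 0, "gripper": 1},
  {"slide": [-15, -5, 0], "twist": 0, "gripper": 1},
  {"slide": [-29, -10, 10], "twist": 0, "gripper": 1},
  {"slide": [-29, -10, 45], "twist": 0, "gripper": 0},
  {"slide": [-29, -10, 85], "twist": 0, "gripper": 0},
])

```text
time_s: 5.67
tool_pos: [0.4895, -0.0643, 0.1528]
tcp_rot: [-0.698, -0.108, 0.112, 0.699]
wrist_force: [1.8, 0.3, 0.7]
opening: 0.109
```

```bash
python3 - <<'E'
from h import *
p,d,c=snap('wrist','w6');s=state();print(s['tool_pos'],s['time_s'],s['wrist_force'])
cv2.imwrite('pics/w6z.png',cv2.resize(p[30:330,220:470,::-1],(500,600),interpolation=cv2.INTER_CUBIC))
E
python3 tog.py w6| grep -v ' 0.3'|head -9
```

```text
[ 0.49543466 -0.06387543  0.16060932] 5.7167 [2.22587747 0.74571945 4.96937679]
topz 0.04171829019273256
box ((0.5091988444328308, 0.008910007774829865), (0.08359301835298538, 0.18664754927158356), 18.58133888244629)
red 171 [375.8  90.1] mean [0.504  0.0474 0.0705] tip [0.5067 0.0491 0.0756] zmax 0.0779
black 153 [376.1 151.9] mean [ 0.5227 -0.0006  0.0691] tip [0.5261 0.0007 0.0742] zmax 0.0756
black 136 [373.8 180.5] mean [ 0.5298 -0.0253  0.0696] tip [ 0.5331 -0.0241  0.0749] zmax 0.076
black 27 [ 56.3 253.3] mean [ 0.4074 -0.056   0.2475] tip [ 0.408  -0.0554  0.2489] zmax 0.2501
black 19 [580.4 253.2] mean [ 0.5528 -0.0089  0.2467] tip [ 0.5525 -0.0088  0.2478] zmax 0.2499
```

View pics/w6z.png

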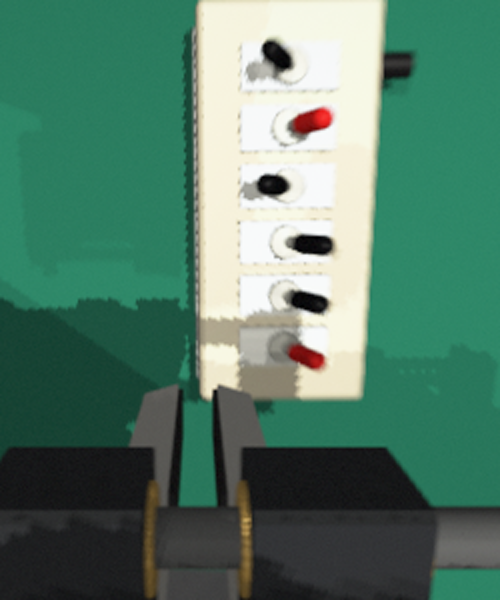

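Emit:
apply_moves([
  {"slide": [0, 40, 20], "twist": -0.1, "gripper": 0},
  {"slide": [0, 78, 40], "twist": -0.2, "gripper": 0},
  {"slide": [0, 115, 60], "twist": -0.3, "gripper": 0},
  {"slide": [0, 150, 80], "twist": -0.31, "gripper": 0},
  {"slide": [0, 190, 80], "twist": -0.31, "gripper": 0},
])

```text
time_s: 6.13
tool_pos: [0.4944, 0.1262, 0.2372]
tcp_rot: [-0.707, -0.003, -0.002, 0.707]
wrist_force: [0.5, 0.9, -0.3]
opening: 0.489
```

Emit:
apply_moves([
  {"slide": [0, 40, 0], "twist": 0, "gripper": 0},
  {"slide": [0, 75, 0], "twist": 0, "gripper": 0},
  {"slide": [0, 75, 0], "twist": 0, "gripper": 0},
  {"slide": [0, 75, 0], "twist": 0, "gripper": 0},
])

```text
time_s: 6.47
tool_pos: [0.4918, 0.2023, 0.2335]
tcp_rot: [-0.707, -0.003, 0.003, 0.708]
wrist_force: [-0.0, -1.0, -1.0]
opening: 0.497
```

Run:
```python
from h import *
p,d,c=snap('wrist','w7');s=state();print(s['tool_pos'],s['tcp_rot'],s['time_s'],s['joints'])
```

```text
[0.49208783 0.1999403  0.23329539] [ 0.70729237  0.00195483 -0.00187844 -0.70691595] 6.5167 [-0.17539258  0.45507964 -0.38165486  1.81662172  0.20959285  0.90961464
 -0.6458704 ]
```

View pics/w7.png

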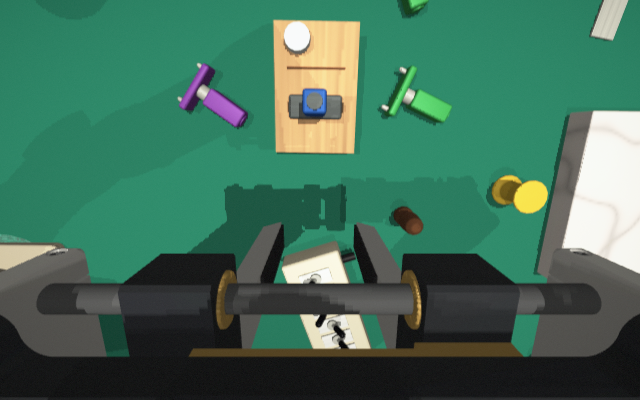

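```bash
cat > sp.py <<'E'
from h import *
import sys
def sp(tag):
    p,d,c=load(tag); hsv=cv2.cvtColor(p,cv2.COLOR_RGB2HSV); P=cloud(d,c)
    near=np.hypot(P[...,0]-.486,P[...,1]-.318)<.12
    blue=(hsv[...,0]>105)&(hsv[...,0]<130)&(hsv[...,1]>100)&near
    Q=P[blue]; zt=np.percentile(Q[:,2],90); print('blue n',blue.sum(),'ztop',zt,Q[:,2].max())
    top=near&(P[...,2]>zt-.006)&(P[...,2]<zt+.01)
    Q=P[top]; print('top mean',Q.mean(0),'n',top.sum()); cs,_=cv2.findContours(top.astype(np.uint8),0,1); o=max(cs,key=cv2.contourArea)
    q=np.float32([onplane(c,u,v,.114)[:2] for u,v in o[:,0]]); print('rect',cv2.minAreaRect(q))
    foot=near&(P[...,2]>.0455)&(P[...,2]<.056)&(hsv[...,1]<90)&(hsv[...,2]<130)
    foot=cv2.morphologyEx(foot.astype(np.uint8),cv2.MORPH_OPEN,np.ones((2,2)))
    n,l,s,ct=cv2.connectedComponentsWithStats(foot)
    cs,_=cv2.findContours((foot>0).astype(np.uint8),0,1)
    pts=np.vstack([k[:,0] for k in cs if cv2.contourArea(k)>10]); q=np.float32([onplane(c,u,v,.05)[:2] for u,v in pts]); print('foot rect',cv2.minAreaRect(q), 'z',np.median(P[foot>0][:,2]))
    wood=near&(P[...,2]>.034)&(P[...,2]<.045)&(hsv[...,0]<22)&(hsv[...,1]>60)
    cs,_=cv2.findContours(wood.astype(np.uint8),0,1); o=max(cs,key=cv2.contourArea)
    q=np.float32([onplane(c,u,v,.04)[:2] for u,v in o[:,0]]); print('block',cv2.minAreaRect(q),np.median(P[wood][:,2]))
for t in sys.argv[1:]: print(t);sp(t)
E
python3 sp.py w7 top0
python3 - <<'E'
import cv2
i=cv2.imread('pics/w7.png')[10:170,240:390]
cv2.imwrite('pics/w7z.png',cv2.resize(i,(562,600),interpolation=cv2.INTER_CUBIC))
E
```

```text
w7
blue n 416 ztop 0.11404755305280181 0.4042356515609179
top mean [0.48719359 0.30044119 0.11329049] n 625
rect ((0.4872228503227234, 0.30042535066604614), (0.02354186400771141, 0.023060470819473267), 0.47334206104278564)
foot rect ((0.48885372281074524, 0.2981233298778534), (0.025294922292232513, 0.06239261478185654), 89.09471130371094) z 0.04903875315087808
block ((0.48769915103912354, 0.3199450373649597), (0.14843374490737915, 0.09944894164800644), 89.4649887084961) 0.03923725237630257
top0
blue n 51 ztop 0.11503865025052072 0.11943767827553495
top mean [0.48501642 0.29843529 0.11297682] n 57
rect ((0.48604077100753784, 0.2977812886238098), (0.02384171076118946, 0.02055448666214943), 2.1615681648254395)Traceback (most recent call last):
  File "sp.py", line 19, in <module>
    for t in sys.argv[1:]: print(t);sp(t)
                                    ~~^^^
  File "sp.py", line 15, in sp
    pts=np.vstack([k[:,0] for k in cs if cv2.contourArea(k)>10]); q=np.float32([onplane(c,u,v,.05)[:2] for u,v in pts]); print('foot rect',cv2.minAreaRect(q), 'z',np.median(P[foot>0][:,2]))
    return _nx.concatenate(arrs, 0, dtype=dtype, casting=casting)
           ~~~~~~~~~~~~~~~^^^^^^^^^^^^^^^^^^^^^^^^^^^^^^^^^^^^^^^
ValueError: need at least one array to concatenate
```

View pics/w7z.png

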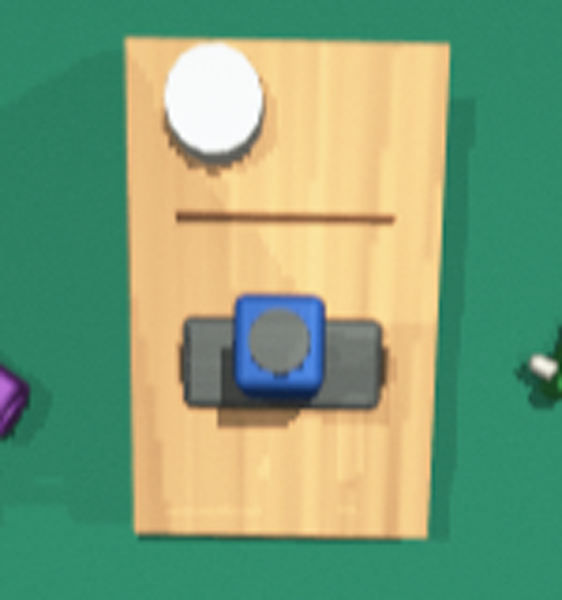

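Emit:
apply_moves([
  {"slide": [-2, 40, 0], "twist": -0.015, "gripper": 0},
  {"slide": [-4, 80, 0], "twist": -0.015, "gripper": 0},
  {"slide": [-4.5, 99.5, 0], "twist": -0.015, "gripper": 0},
  {"slide": [-4.5, 99.5, -30], "twist": -0.015, "gripper": 0},
  {"slide": [-4.5, 99.5, -70], "twist": -0.015, "gripper": 0},
])

```text
time_s: 6.93
tool_pos: [0.4906, 0.3009, 0.1655]
tcp_rot: [-0.705, 0.002, -0.007, 0.709]
wrist_force: [-0.4, -0.0, -0.9]
opening: 0.5
```

Emit:
apply_moves([
  {"slide": [0, 0, 0], "twist": 0, "gripper": 0},
  {"slide": [0, 0, 0], "twist": 0, "gripper": 0},
])

```text
time_s: 7.1
tool_pos: [0.4873, 0.2964, 0.162]
tcp_rot: [0.708, -0.006, 0.003, -0.706]
wrist_force: [-0.2, 0.2, 1.0]
opening: 0.505
```

Run:
```python
from h import *
p,d,c=snap('wrist','w8');s=state();print(s['tool_pos'],s['tcp_rot'],s['time_s'],s['opening'])
```

```text
[0.48850822 0.29779677 0.16386306] [ 0.70739624 -0.00483634  0.00466448 -0.70678526] 7.15 0.4985305863699117
```

View pics/w8.png

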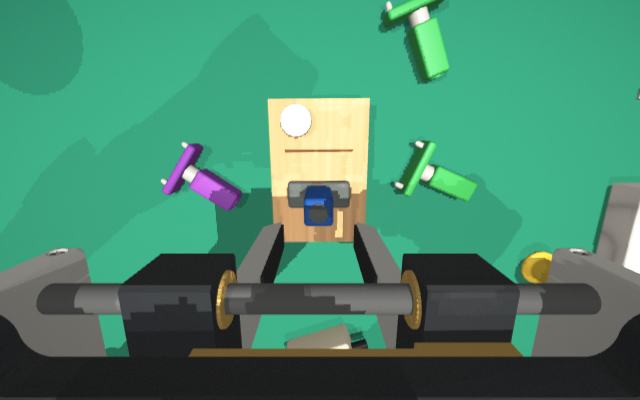

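```bash
python3 sp.py w8
```

```text
w8
blue n 766 ztop 0.1137552864690114 0.115667063065307
top mean [0.48728329 0.30180748 0.11343737] n 826
rect ((0.48702874779701233, 0.30183088779449463), (0.023433607071638107, 0.02330513671040535), 89.25969696044922)
foot rect ((0.4880651533603668, 0.3003729581832886), (0.027349859476089478, 0.0620732307434082), 89.24567413330078) z 0.049082278643637456
block ((0.4874931573867798, 0.27945151925086975), (0.09929132461547852, 0.0662001296877861), 0.6301621198654175) 0.039303843140663805
```

Emit:
apply_moves([
  {"slide": [-1, 1.5, -40], "twist": 0, "gripper": 0},
  {"slide": [-1, 1.5, -70], "twist": 0, "gripper": 0},
  {"slide": [-1, 1.5, -86], "twist": 0, "gripper": 0},
  {"slide": [-1, 1.5, -86], "twist": 0, "gripper": 0},
  {"slide": [-1, 1.5, -86], "twist": 0, "gripper": 0},
])

```text
time_s: 7.57
tool_pos: [0.4881, 0.3009, 0.0789]
tcp_rot: [-0.707, 0.004, -0.005, 0.707]
wrist_force: [-0.3, 0.3, -0.3]
opening: 0.5
```

Emit:
apply_moves([
  {"slide": [0, 0, 0], "twist": 0, "gripper": 1},
  {"slide": [0, 0, 0], "twist": 0, "gripper": 1},
  {"slide": [0, 0, 0], "twist": 0, "gripper": 1},
  {"slide": [0, 0, 0], "twist": 0, "gripper": 1},
  {"slide": [0, 0, 0], "twist": 0, "gripper": 1},
], force=40)

```text
time_s: 7.98
tool_pos: [0.4873, 0.3013, 0.0785]
tcp_rot: [-0.707, 0.003, -0.004, 0.707]
wrist_force: [0.1, -1.5, 6.6]
opening: 0.253
```

Run:
```python
from h import *
s=state();print(s['tool_pos'],s['tcp_rot'],s['time_s'],s['opening'],s['wrist_force'])
```

```text
[0.48734741 0.30126146 0.07854188] [-0.70678746  0.00339057 -0.00448597  0.70740361] 7.9833 0.25342157523383085 [ 0.07968164 -1.476854    6.62264869]
```

Emit:
apply_moves([
  {"slide": [0, 0, 15], "twist": 0, "gripper": 1},
  {"slide": [0, 0, 40], "twist": 0, "gripper": 1},
  {"slide": [0, 0, 80], "twist": 0, "gripper": 1},
  {"slide": [0, 0, 120], "twist": 0, "gripper": 1},
  {"slide": [0, -20, 155], "twist": 0, "gripper": 1},
])

```text
time_s: 8.4
tool_pos: [0.4859, 0.2854, 0.2347]
tcp_rot: [-0.705, 0.002, -0.002, 0.709]
wrist_force: [0.5, 0.6, -2.0]
opening: 0.25
```

Emit:
apply_moves([
  {"slide": [3, -38, 10], "twist": 0, "gripper": 1},
  {"slide": [6, -78, 10], "twist": 0, "gripper": 1},
  {"slide": [9, -118, 10], "twist": 0, "gripper": 1},
  {"slide": [12, -158, 10], "twist": 0, "gripper": 1},
  {"slide": [15, -198, 10], "twist": 0, "gripper": 1},
])

```text
time_s: 8.82
tool_pos: [0.5011, 0.0809, 0.2424]
tcp_rot: [0.707, -0.004, 0.004, -0.707]
wrist_force: [0.6, -0.7, -2.8]
opening: 0.248
```

Emit:
apply_moves([
  {"slide": [6, -40, 0], "twist": 0.02, "gripper": 1},
  {"slide": [12, -80, 0], "twist": 0.04, "gripper": 1},
  {"slide": [18, -120, 0], "twist": 0.06, "gripper": 1},
  {"slide": [24, -160, 0], "twist": 0.08, "gripper": 1},
  {"slide": [30, -200, 0], "twist": 0.1, "gripper": 1},
])

```text
time_s: 9.23
tool_pos: [0.5312, -0.1191, 0.2422]
tcp_rot: [0.706, 0.032, -0.032, -0.706]
wrist_force: [1.2, 0.2, -2.2]
opening: 0.251
```

Emit:
apply_moves([
  {"slide": [6, -40, 0], "twist": 0.0, "gripper": 1},
  {"slide": [12, -80, 0], "twist": 0.0, "gripper": 1},
  {"slide": [18, -120, 0], "twist": 0.0, "gripper": 1},
  {"slide": [24, -160, 0], "twist": 0.0, "gripper": 1},
  {"slide": [30, -200, 0], "twist": 0.0, "gripper": 1},
])

```text
time_s: 9.65
tool_pos: [0.5611, -0.319, 0.242]
tcp_rot: [-0.706, -0.031, 0.032, 0.707]
wrist_force: [-0.6, 0.5, -1.9]
opening: 0.253
```

Emit:
apply_moves([
  {"slide": [0, -40, 0], "twist": 0.0, "gripper": 1},
  {"slide": [0, -80, 0], "twist": 0.0, "gripper": 1},
  {"slide": [0, -108, 0], "twist": 0.0, "gripper": 1},
  {"slide": [0, -108, 0], "twist": 0.0, "gripper": 1},
  {"slide": [0, -108, 0], "twist": 0.0, "gripper": 1},
])

```text
time_s: 10.07
tool_pos: [0.5601, -0.4272, 0.2409]
tcp_rot: [-0.706, -0.029, 0.031, 0.707]
wrist_force: [0.3, 1.0, -1.2]
opening: 0.252
```

```bash
python3 - <<'E'
from h import *
p,d,c=snap('wrist','w9');s=state();print(s['tool_pos'],s['tcp_rot'],s['time_s'],s['opening'],s['wrist_force'],s['joints'])
E
python3 ring.py w9
```

```text
[ 0.56123252 -0.42466803  0.24134912] [-0.70568423 -0.03084341  0.03151769  0.7071528 ] 10.1167 0.25774919489749754 [-0.3229751   1.09658474 -1.97067046] [ 0.77659191  0.70655317 -0.32429222  1.30054605  0.22506619  1.1719923
  0.52541534]
depth z 0.06915033073667033
outer 0.5597550868988037 -0.30369964241981506 0.041211534291505814
hole 305.0865447419987 81.95329849771392 45 [ 0.53495444 -0.30659935  0.07      ]
```

View pics/w9.png

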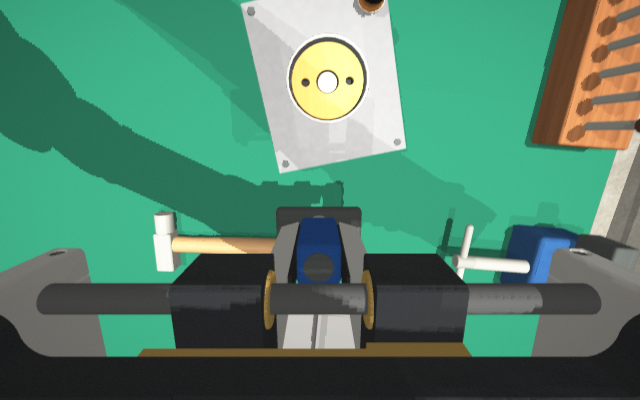

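Emit:
apply_moves([
  {"slide": [0, 0, -35], "twist": 0, "gripper": 1},
  {"slide": [0, 20, -70], "twist": 0, "gripper": 1},
  {"slide": [0, 20, -80], "twist": 0, "gripper": 1},
  {"slide": [0, 20, -80], "twist": 0, "gripper": 1},
  {"slide": [0, 20, -80], "twist": 0, "gripper": 1},
])

```text
time_s: 10.53
tool_pos: [0.5625, -0.4041, 0.1628]
tcp_rot: [-0.706, -0.032, 0.032, 0.706]
wrist_force: [-0.3, -0.3, -1.0]
opening: 0.255
```

```bash
sed -i 's/(g<120)/(g<150)/; s/s\[k,4\]<4/s[k,4]<25/' ring.py
python3 - <<'E'
from h import *
p,d,c=snap('wrist','w10');s=state();print(s['tool_pos'],s['tcp_rot'],s['time_s'],s['opening'],s['wrist_force'])
cv2.imwrite('pics/w10z.png',cv2.resize(p[30:230,200:450,::-1],(750,600),interpolation=cv2.INTER_CUBIC))
E
python3 ring.py w9; python3 ring.py w10
```

```text
[ 0.56315661 -0.40540016  0.16403794] [ 0.70696416  0.03257697 -0.03098459 -0.70581894] 10.5833 0.2529007394202604 [-0.26791977 -1.02270959 -2.45411947]
depth z 0.06915033073667033
outer 0.5597550868988037 -0.30369964241981506 0.041211534291505814
hole 305.0865447419987 81.95329849771392 51 [ 0.53495444 -0.30659935  0.07      ]
depth z 0.06923663218084572
outer 0.5596008896827698 -0.3046535849571228 0.04107479378581047
hole 320.84893617021277 88.28927659574468 84 [ 0.55571535 -0.29973294  0.07      ]
hole 296.6245873851369 95.25470603978945 90 [ 0.53500094 -0.30740121  0.07      ]
mid [ 0.54535815 -0.30356707  0.07      ] dist 0.022088213381221654
ang deg 20.314054700782574
```

View pics/w10z.png

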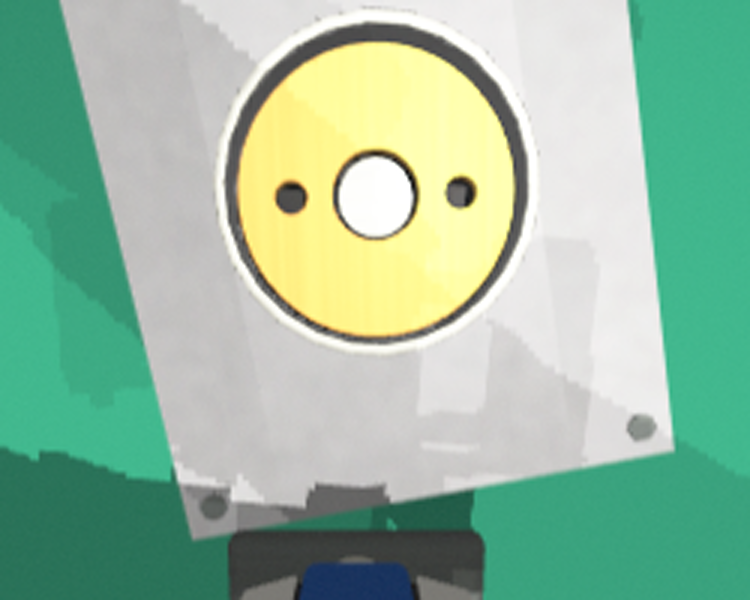

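Run:
```python
from h import *
p,d,c=load('w10')
z=lambda a,b:(200+(a+.5)/3-.5,30+(b+.5)/3-.5)
A=onplane(c,*z(290,197),.07);B=onplane(c,*z(461,192),.07);e=B-A
print(A,B,(A+B)/2,np.linalg.norm(e),np.degrees(np.arctan2(e[1],e[0])))
tcp=np.array([.56316,-.4054,.16404]); y=2*np.arctan2(.0318,.7063); print('yaw',np.degrees(y))
zf=tcp[2]-.0285
L=onplane(c,*z(229,533),zf);R=onplane(c,*z(486,533),zf)
Rm=np.array([[np.cos(y),-np.sin(y)],[np.sin(y),np.cos(y)]])
for X in (L,R): print('foot corner in tool',((X-tcp)[:2]@Rm).round(4))
# refine hole by ellipse fit
hsv=cv2.cvtColor(p,cv2.COLOR_RGB2HSV)
for u0,v0 in (z(290,197),z(461,192)):
    u0,v0=int(u0),int(v0); g=p[v0-9:v0+10,u0-9:u0+10].astype(int).min(2)*0+cv2.cvtColor(p,cv2.COLOR_RGB2GRAY)[v0-9:v0+10,u0-9:u0+10]
    m=(g<165).astype(np.uint8); n,l,s,ct=cv2.connectedComponentsWithStats(m); k=l[9,9]
    print(s[k],ct[k]+[u0-9,v0-9],onplane(c,*(ct[k]+[u0-9,v0-9]),.07))
```

```text
[ 0.53475021 -0.30748967  0.07      ] [ 0.58458596 -0.30156652  0.07      ] [ 0.55966808 -0.30452809  0.07      ] 0.05018650988375474 6.777994081928246
yaw 5.1558152415812915
foot corner in tool [-0.0308  0.0156]
foot corner in tool [0.0314 0.0157]
[ 5  4 11 11 93] [296.60215054  95.32258065] [ 0.53498535 -0.3074593   0.07      ]
[ 5  5 10 10 85] [353.36470588  93.55294118] [ 0.58460216 -0.30147033  0.07      ]
```

Emit:
apply_moves([
  {"slide": [-1, 40, 0], "twist": 0.03, "gripper": 1},
  {"slide": [-2.5, 80, 0], "twist": 0.03, "gripper": 1},
  {"slide": [-3.5, 100, 0], "twist": 0.03, "gripper": 1},
  {"slide": [-3.5, 100, -20], "twist": 0.03, "gripper": 1},
  {"slide": [-3.5, 100, -30], "twist": 0.03, "gripper": 1},
])

```text
time_s: 11.0
tool_pos: [0.5603, -0.3042, 0.1342]
tcp_rot: [0.706, 0.044, -0.042, -0.705]
wrist_force: [-0.2, -1.7, -2.3]
opening: 0.25
```

Emit:
apply_moves([
  {"slide": [0, 0, 0], "twist": 0, "gripper": 1},
  {"slide": [0, 0, 0], "twist": 0, "gripper": 1},
  {"slide": [0, 0, 0], "twist": 0, "gripper": 1},
])

```text
time_s: 11.25
tool_pos: [0.5587, -0.307, 0.1332]
tcp_rot: [0.706, 0.042, -0.041, -0.705]
wrist_force: [0.7, 0.9, -2.6]
opening: 0.254
```

Run:
```python
from h import *
for i in range(3):
    s=state();print(s['tool_pos'],s['tcp_rot'],s['time_s'],s['wrist_force']); p,d,c=snap('wrist','w11')
cv2.imwrite('pics/w11z.png',cv2.resize(p[130:330,200:450,::-1],(750,600),interpolation=cv2.INTER_CUBIC))
```

```text
[ 0.55869777 -0.30697896  0.13317404] [ 0.70641196  0.04174019 -0.04082616 -0.70538864] 11.25 [ 0.69697349  0.88813906 -2.56727598]
[ 0.55875363 -0.30673303  0.13319273] [ 0.70634649  0.04188817 -0.04085141 -0.70544396] 11.3 [ 0.13777175  0.53296934 -2.9582123 ]
[ 0.55875224 -0.30642803  0.13315193] [ 0.70626168  0.04200445 -0.04097155 -0.70551499] 11.35 [-0.18007957  0.41344585 -1.43902489]
```

View pics/w11z.png

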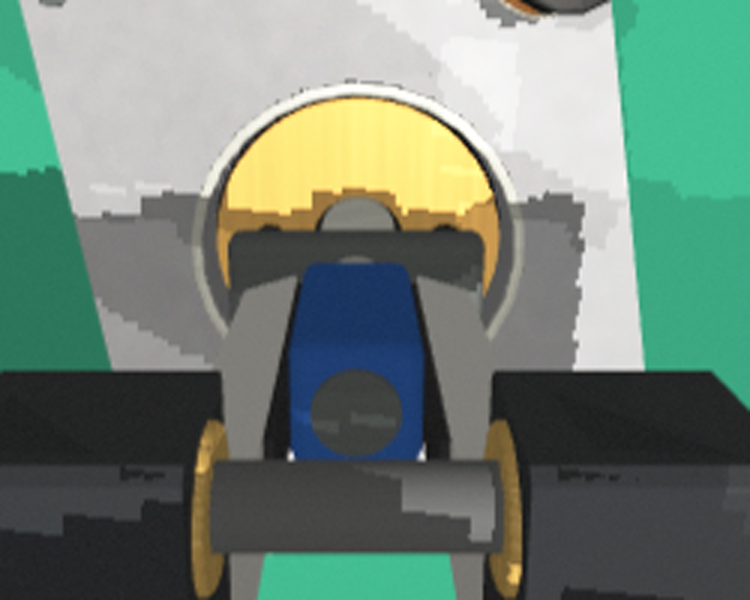

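Emit:
apply_moves([
  {"slide": [0.7, 1, -8], "twist": 0, "gripper": 1},
  {"slide": [0.7, 1, -12], "twist": 0, "gripper": 1},
  {"slide": [0.7, 1, -15], "twist": 0, "gripper": 1},
  {"slide": [0.7, 1, -18], "twist": 0, "gripper": 1},
  {"slide": [0.7, 1, -20], "twist": 0, "gripper": 1},
])

```text
time_s: 11.82
tool_pos: [0.5587, -0.304, 0.1116]
tcp_rot: [-0.706, -0.042, 0.042, 0.706]
wrist_force: [-0.0, 0.1, -2.6]
opening: 0.252
```

Run:
```python
from h import *
s=state();print(s['tool_pos'],s['tcp_rot'],s['time_s'],s['wrist_force'],s['moment'])
```

```text
[ 0.55869115 -0.3039594   0.11156492] [-0.70567511 -0.04179717  0.04232899  0.70603392] 11.8167 [-0.04577929  0.06681031 -2.5694553 ] [ 0.01412817 -0.0039194   0.03608995]
```

Emit:
apply_moves([
  {"slide": [0, 0, -1.5], "twist": 0, "gripper": 1},
  {"slide": [0, 0, -3], "twist": 0, "gripper": 1},
  {"slide": [0, 0, -4], "twist": 0, "gripper": 1},
  {"slide": [0, 0, -4], "twist": 0, "gripper": 1},
])

```text
time_s: 12.15
tool_pos: [0.5591, -0.3041, 0.1086]
tcp_rot: [0.706, 0.042, -0.042, -0.706]
wrist_force: [-0.4, 0.8, -0.5]
opening: 0.253
```

Run:
```python
from h import *
for i in range(2):
    p,d,c=snap('wrist','w12');s=state();print(s['tool_pos'],s['tcp_rot'],s['time_s'],s['wrist_force'],s['moment'])
cv2.imwrite('pics/w12z.png',cv2.resize(p[130:330,200:450,::-1],(750,600),interpolation=cv2.INTER_CUBIC))
```

```text
[ 0.55902938 -0.30414644  0.10859155] [ 0.70590776  0.04211565 -0.04197107 -0.70580376] 12.2 [-0.99251535  0.1270276  -0.18784421] [0.04092451 0.10106599 0.07570762]
[ 0.55904468 -0.30414014  0.10856783] [ 0.70590493  0.04212705 -0.04195619 -0.70580679] 12.25 [ 0.09741829 -0.0768984   0.20753714] [0.10576298 0.05329423 0.00761169]
```

View pics/w12z.png

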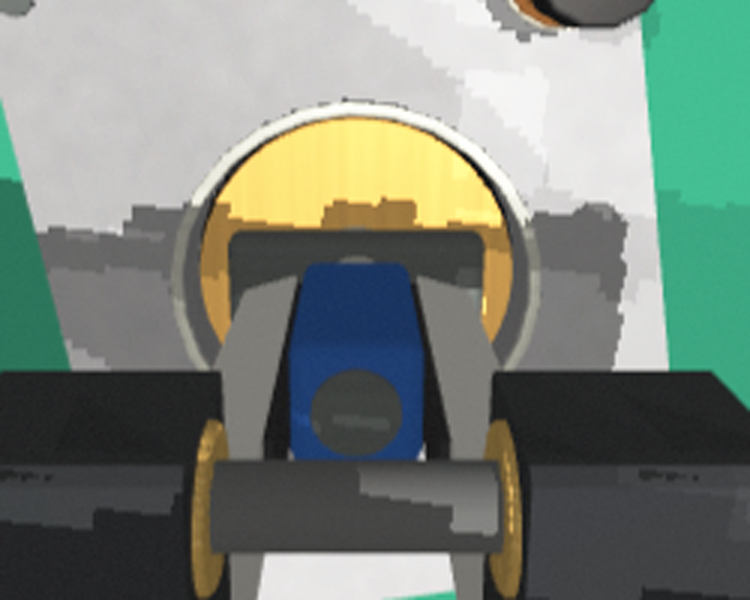

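Emit:
apply_moves([
  {"slide": [0, 0, -1], "twist": -0.06, "gripper": 1},
  {"slide": [0, 0, -1], "twist": -0.14, "gripper": 1},
  {"slide": [0, 0, -1], "twist": -0.22, "gripper": 1},
  {"slide": [0, 0, -1], "twist": -0.3, "gripper": 1},
  {"slide": [0, 0, -1], "twist": -0.38, "gripper": 1},
])

```text
time_s: 12.67
tool_pos: [0.5593, -0.3043, 0.1086]
tcp_rot: [0.701, -0.093, 0.094, -0.701]
wrist_force: [-2.2, 1.0, 5.8]
opening: 0.251
```

```bash
cat > st.py <<'E'
from h import *
from scipy.spatial.transform import Rotation as R
s=state();M=R.from_quat(s['tcp_rot']).as_matrix()
print(s['tool_pos'].round(4),'yaw',np.degrees(np.arctan2(M[1,0],M[0,0])).round(2),'t',s['time_s'],'F',s['wrist_force'].round(2),'M',s['moment'].round(3),'op',s['opening'],'j7',s['joints'][6].round(2))
E
python3 st.py
```

```text
[ 0.5593 -0.3043  0.1086] yaw -15.16 t 12.6667 F [-2.21  1.03  5.8 ] M [0.185 0.423 0.127] op 0.25062590395940065 j7 0.03
```

Emit:
apply_moves([
  {"slide": [0, 0, 0], "twist": -0.08, "gripper": 1},
  {"slide": [0, 0, 0], "twist": -0.16, "gripper": 1},
  {"slide": [0, 0, 0], "twist": -0.24, "gripper": 1},
  {"slide": [0, 0, 0], "twist": -0.32, "gripper": 1},
  {"slide": [0, 0, 0], "twist": -0.4, "gripper": 1},
])

```text
time_s: 13.08
tool_pos: [0.5596, -0.304, 0.1085]
tcp_rot: [-0.668, 0.23, -0.231, 0.669]
wrist_force: [-1.0, 1.0, 5.9]
opening: 0.254
```

```bash
python3 st.py
```

```text
[ 0.5596 -0.304   0.1085] yaw -38.06 t 13.0833 F [-1.02  1.04  5.9 ] M [0.36  0.436 0.17 ] op 0.25448244738754716 j7 -0.28
```

Now 0.78 rad turned; from here the stop may come.

Emit:
apply_moves([
  {"slide": [0, 0, 0], "twist": -0.05, "gripper": 1},
  {"slide": [0, 0, 0], "twist": -0.1, "gripper": 1},
  {"slide": [0, 0, 0], "twist": -0.15, "gripper": 1},
  {"slide": [0, 0, 0], "twist": -0.2, "gripper": 1},
])

```text
time_s: 13.42
tool_pos: [0.5596, -0.3041, 0.1086]
tcp_rot: [-0.642, 0.295, -0.296, 0.642]
wrist_force: [-1.1, -0.7, 6.6]
opening: 0.253
```

```bash
python3 st.py
```

```text
[ 0.5596 -0.3041  0.1086] yaw -49.43 t 13.4167 F [-1.06 -0.68  6.61] M [0.233 0.357 0.176] op 0.25279719887039787 j7 -0.43
```

Emit:
apply_moves([
  {"slide": [0, 0, 0], "twist": -0.04, "gripper": 1},
  {"slide": [0, 0, 0], "twist": -0.08, "gripper": 1},
  {"slide": [0, 0, 0], "twist": -0.12, "gripper": 1},
])

```text
time_s: 13.67
tool_pos: [0.5596, -0.3042, 0.1085]
tcp_rot: [-0.623, 0.333, -0.334, 0.624]
wrist_force: [-0.9, 0.6, 4.9]
opening: 0.253
```

```bash
python3 st.py
```

```text
[ 0.5596 -0.3042  0.1085] yaw -56.28 t 13.6667 F [-0.88  0.64  4.89] M [0.198 0.355 0.125] op 0.252725708911374 j7 -0.52
```

Emit:
apply_moves([
  {"slide": [0, 0, 0], "twist": -0.04, "gripper": 1},
  {"slide": [0, 0, 0], "twist": -0.08, "gripper": 1},
  {"slide": [0, 0, 0], "twist": -0.1, "gripper": 1},
])

```text
time_s: 13.92
tool_pos: [0.5597, -0.3042, 0.1086]
tcp_rot: [-0.606, 0.364, -0.365, 0.606]
wrist_force: [-0.4, 0.9, 4.8]
opening: 0.255
```

```bash
python3 st.py
```

```text
[ 0.5597 -0.3042  0.1086] yaw -62.0 t 13.9167 F [-0.37  0.95  4.83] M [0.263 0.302 0.115] op 0.25485710822695196 j7 -0.59
```

Emit:
apply_moves([
  {"slide": [0, 0, 0], "twist": -0.04, "gripper": 1},
  {"slide": [0, 0, 0], "twist": -0.08, "gripper": 1},
  {"slide": [0, 0, 0], "twist": -0.1, "gripper": 1},
])

```text
time_s: 14.17
tool_pos: [0.5604, -0.3039, 0.1086]
tcp_rot: [-0.588, 0.392, -0.394, 0.588]
wrist_force: [-0.0, 0.4, 4.2]
opening: 0.259
```

```bash
python3 st.py
```

```text
[ 0.5604 -0.3039  0.1086] yaw -67.52 t 14.1667 F [-0.03  0.41  4.19] M [ 0.35  -0.048  1.027] op 0.2589345676030895 j7 -0.67
```

Emit:
apply_moves([
  {"slide": [0, 0, 0], "twist": -0.01, "gripper": 1},
  {"slide": [0, 0, 0], "twist": -0.01, "gripper": 1},
  {"slide": [0, 0, 1], "twist": 0.04, "gripper": 1},
  {"slide": [0, 0, 1], "twist": 0.06, "gripper": 1},
])

```text
time_s: 14.5
tool_pos: [0.5603, -0.3038, 0.1086]
tcp_rot: [-0.599, 0.374, -0.376, 0.6]
wrist_force: [1.7, 0.9, 0.7]
opening: 0.253
```

```bash
python3 st.py
```

```text
[ 0.5603 -0.3038  0.1086] yaw -64.09 t 14.5 F [1.68 0.93 0.74] M [ 0.263 -0.408  0.017] op 0.25268342593420384 j7 -0.62
```

Emit:
apply_moves([
  {"slide": [0, 0, 4], "twist": 0, "gripper": 1},
  {"slide": [0, 0, 10], "twist": 0, "gripper": 1},
  {"slide": [0, 0, 25], "twist": 0, "gripper": 1},
  {"slide": [0, 0, 60], "twist": 0, "gripper": 1},
  {"slide": [0, 0, 95], "twist": 0, "gripper": 1},
])

```text
time_s: 14.92
tool_pos: [0.5567, -0.304, 0.2031]
tcp_rot: [0.599, -0.378, 0.375, -0.598]
wrist_force: [0.7, 0.5, -2.6]
opening: 0.256
```

Emit:
apply_moves([
  {"slide": [0, -35, 35], "twist": 0.12, "gripper": 1},
  {"slide": [0, -75, 35], "twist": 0.24, "gripper": 1},
  {"slide": [0, -110, 35], "twist": 0.36, "gripper": 1},
  {"slide": [0, -110, 35], "twist": 0.48, "gripper": 1},
  {"slide": [0, -110, 35], "twist": 0.6, "gripper": 1},
])

```text
time_s: 15.33
tool_pos: [0.5557, -0.4187, 0.238]
tcp_rot: [0.684, -0.184, 0.182, -0.682]
wrist_force: [0.5, 0.5, -2.7]
opening: 0.251
```

```bash
python3 st.py
python3 - <<'E'
from h import *
p,d,c=snap('wrist','w13')
E
python3 ring.py w13
```

```text
[ 0.5557 -0.4187  0.238 ] yaw -29.96 t 15.3333 F [ 0.49  0.52 -2.73] M [ 0.065 -0.099  0.03 ] op 0.25123073891647285 j7 0.03
depth z 0.06921422940267352
outer 0.5588189363479614 -0.303893119096756 0.0411224327981472
hole 249.61293059562192 90.35007636178517 45 [ 0.54510992 -0.28254437  0.07      ]
hole 265.2116972477064 94.69266055045871 39 [ 0.55784935 -0.29522768  0.07      ]
hole 289.3272536687631 111.87589098532494 40 [ 0.57178452 -0.32472558  0.07      ]
```

View pics/w13.png

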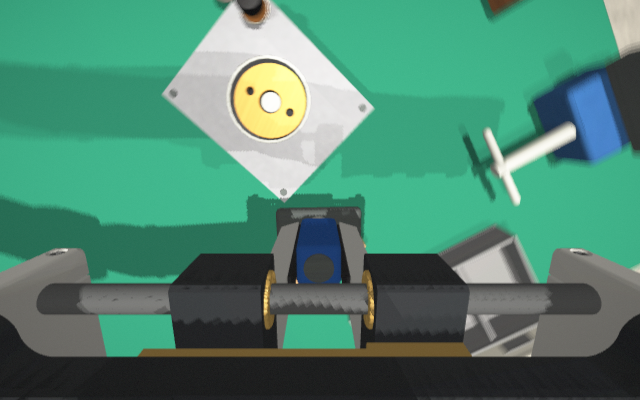

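Emit:
apply_moves([
  {"slide": [0, 40, 0], "twist": 0.1, "gripper": 1},
  {"slide": [0, 80, 0], "twist": 0.2, "gripper": 1},
  {"slide": [0, 120, 0], "twist": 0.3, "gripper": 1},
  {"slide": [0, 160, 0], "twist": 0.4, "gripper": 1},
  {"slide": [0, 200, 0], "twist": 0.5, "gripper": 1},
])

```text
time_s: 15.8
tool_pos: [0.5578, -0.2124, 0.2385]
tcp_rot: [0.707, -0.008, 0.007, -0.707]
wrist_force: [1.2, 0.8, -2.4]
opening: 0.251
```

Emit:
apply_moves([
  {"slide": [-6, 40, 0], "twist": 0, "gripper": 1},
  {"slide": [-12, 80, 0], "twist": 0, "gripper": 1},
  {"slide": [-18, 120, 0], "twist": 0, "gripper": 1},
  {"slide": [-24, 160, 0], "twist": 0, "gripper": 1},
  {"slide": [-30, 200, 0], "twist": 0, "gripper": 1},
])

```text
time_s: 16.22
tool_pos: [0.5276, -0.0127, 0.2386]
tcp_rot: [0.707, -0.009, 0.009, -0.707]
wrist_force: [0.7, 0.5, -2.0]
opening: 0.254
```

Emit:
apply_moves([
  {"slide": [-7, 40, 0], "twist": 0, "gripper": 1},
  {"slide": [-14, 80, 0], "twist": 0, "gripper": 1},
  {"slide": [-21, 120, 0], "twist": 0, "gripper": 1},
  {"slide": [-28, 160, 0], "twist": 0, "gripper": 1},
  {"slide": [-35, 200, 0], "twist": 0.01, "gripper": 1},
])

```text
time_s: 16.63
tool_pos: [0.4928, 0.187, 0.2386]
tcp_rot: [0.708, -0.005, 0.005, -0.707]
wrist_force: [0.4, -0.2, -2.4]
opening: 0.254
```

Emit:
apply_moves([
  {"slide": [0, 20, -20], "twist": 0, "gripper": 1},
  {"slide": [0, 20, -40], "twist": 0, "gripper": 1},
  {"slide": [0, 20, -40], "twist": 0, "gripper": 1},
  {"slide": [0, 20, -40], "twist": 0, "gripper": 1},
])

```text
time_s: 16.97
tool_pos: [0.4929, 0.2046, 0.1978]
tcp_rot: [0.708, -0.006, 0.004, -0.706]
wrist_force: [-0.1, -0.1, -2.1]
opening: 0.257
```

```bash
python3 st.py
python3 - <<'E'
from h import *
p,d,c=snap('wrist','w14')
E
```

```text
[0.4929 0.2046 0.1978] yaw -0.75 t 16.9667 F [-0.13 -0.09 -2.09] M [-0.096 -0.056  0.024] op 0.25726046250797335 j7 -0.65
```

View pics/w14.png

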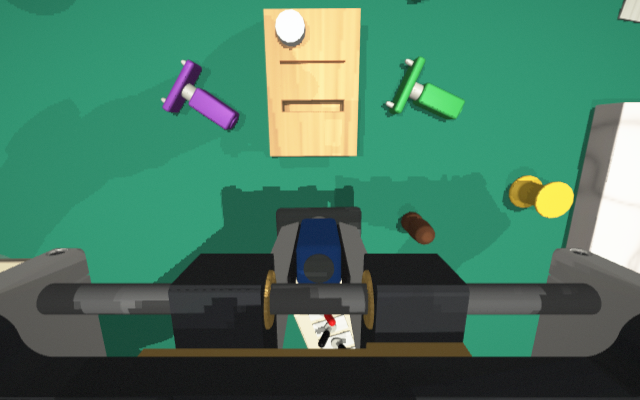

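Run:
```python
from h import *
p,d,c=load('w14')
i=p[90:120,270:355,::-1]; cv2.imwrite('pics/w14z.png',cv2.resize(i,(765,270),interpolation=cv2.INTER_CUBIC))
for uv in [(282.5,99.5),(343.5,100),(283,111),(344,111)]: print(onplane(c,*uv,.04))
```

```text
[0.45487663 0.30678225 0.04      ]
[0.52201203 0.30532624 0.04      ]
[0.45489934 0.29468079 0.04      ]
[0.52265424 0.29374331 0.04      ]
```

View pics/w14z.png

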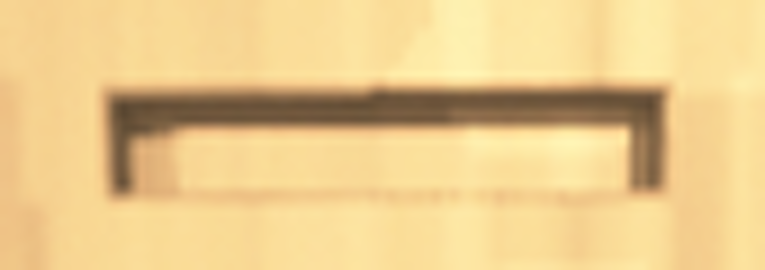

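Emit:
apply_moves([
  {"slide": [-2, 40, 0], "twist": 0, "gripper": 1},
  {"slide": [-4, 80, 0], "twist": 0, "gripper": 1},
  {"slide": [-5, 96, -30], "twist": 0, "gripper": 1},
  {"slide": [-5, 96, -65], "twist": 0, "gripper": 1},
  {"slide": [-5, 96, -95], "twist": 0, "gripper": 1},
])

```text
time_s: 17.43
tool_pos: [0.4901, 0.3028, 0.1038]
tcp_rot: [-0.706, 0.003, -0.005, 0.708]
wrist_force: [0.0, 0.4, -3.5]
opening: 0.252
```

Emit:
apply_moves([
  {"slide": [0, 0, 0], "twist": 0, "gripper": 1},
  {"slide": [0, 0, 0], "twist": 0, "gripper": 1},
  {"slide": [0, 0, 0], "twist": 0, "gripper": 1},
])

```text
time_s: 17.68
tool_pos: [0.4909, 0.3019, 0.1055]
tcp_rot: [-0.707, 0.004, -0.006, 0.708]
wrist_force: [0.8, -0.0, -2.2]
opening: 0.253
```

```bash
python3 st.py
python3 - <<'E'
from h import *
p,d,c=snap('wrist','w15')
cv2.imwrite('pics/w15z.png',cv2.resize(p[130:330,200:450,::-1],(750,600),interpolation=cv2.INTER_CUBIC))
E
python3 st.py
```

```text
[0.4909 0.3019 0.1055] yaw -0.77 t 17.6833 F [ 0.8  -0.   -2.15] M [ 0.024 -0.104  0.097] op 0.2525394259862054 j7 -0.85
[0.491  0.3023 0.1059] yaw -0.74 t 17.7333 F [ 0.67  0.68 -1.51] M [-0.    -0.097  0.027] op 0.25253886239909873 j7 -0.85
```

View pics/w15z.png

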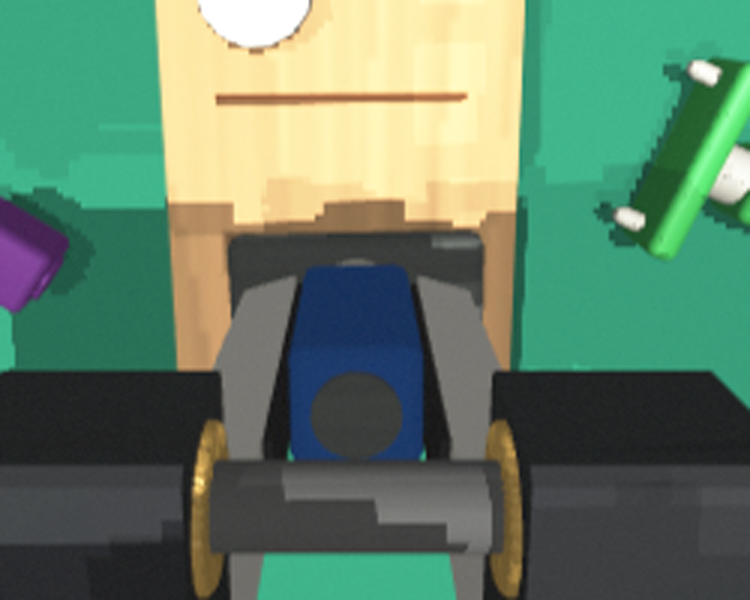

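Emit:
apply_moves([
  {"slide": [-3, -1.7, -8], "twist": 0, "gripper": 1},
  {"slide": [-3, -1.7, -14], "twist": 0, "gripper": 1},
  {"slide": [-3, -1.7, -18], "twist": 0, "gripper": 1},
  {"slide": [-3, -1.7, -21], "twist": 0, "gripper": 1},
  {"slide": [-3, -1.7, -23], "twist": 0, "gripper": 1},
])

```text
time_s: 18.15
tool_pos: [0.4858, 0.3001, 0.0799]
tcp_rot: [0.707, -0.004, 0.004, -0.707]
wrist_force: [-0.0, -0.5, -2.3]
opening: 0.249
```

```bash
python3 st.py
```

```text
[0.4858 0.3001 0.0799] yaw -0.63 t 18.15 F [-0.05 -0.52 -2.27] M [-0.01  -0.09   0.028] op 0.24890367234941488 j7 -0.86
```

In the slot without resistance, 1.4 mm to go. Seat and release.

Emit:
apply_moves([
  {"slide": [1, 0, -1.5], "twist": 0, "gripper": 1},
  {"slide": [1.5, 0, -2], "twist": 0, "gripper": 1},
  {"slide": [1.5, 0, -2], "twist": 0, "gripper": 1},
])

```text
time_s: 18.4
tool_pos: [0.4868, 0.3003, 0.0786]
tcp_rot: [0.707, -0.004, 0.003, -0.707]
wrist_force: [-2.6, -0.5, 2.9]
opening: 0.25
```

```bash
python3 st.py
```

```text
[0.4868 0.3003 0.0786] yaw -0.61 t 18.4 F [-2.61 -0.47  2.93] M [-0.178  0.455 -0.05 ] op 0.2500411135337905 j7 -0.86
```

Emit:
apply_moves([
  {"slide": [0, 0, 0], "twist": 0, "gripper": 0.2},
  {"slide": [0, 0, 0], "twist": 0, "gripper": 0.1},
  {"slide": [0, 0, 0], "twist": 0, "gripper": 0},
  {"slide": [0, 0, 0], "twist": 0, "gripper": 0},
  {"slide": [0, 0, 0], "twist": 0, "gripper": 0},
])

```text
time_s: 18.82
tool_pos: [0.4877, 0.3003, 0.0783]
tcp_rot: [-0.707, 0.004, -0.004, 0.707]
wrist_force: [-0.3, 0.9, -0.0]
opening: 0.497
```

Emit:
apply_moves([
  {"slide": [0, 0, 10], "twist": 0, "gripper": 0},
  {"slide": [0, 0, 40], "twist": 0, "gripper": 0},
  {"slide": [0, 0, 80], "twist": 0, "gripper": 0},
  {"slide": [0, -35, 110], "twist": 0, "gripper": 0},
  {"slide": [0, -75, 130], "twist": 0, "gripper": 0},
])

```text
time_s: 19.23
tool_pos: [0.4882, 0.235, 0.2085]
tcp_rot: [-0.705, 0.0, -0.004, 0.709]
wrist_force: [2.9, -0.2, 0.8]
opening: 0.5
```

```bash
python3 st.py
python3 - <<'E'
from h import *
for i in range(3): snap('wrist','w16')
snap('top','t16');p,d,c=snap('scene','s16')
cv2.imwrite('pics/s16z.png',cv2.resize(p[150:290,180:500,::-1],(800,350),interpolation=cv2.INTER_CUBIC))
E
python3 sp.py w16; python3 ring.py t16; python3 ring.py w13
```

```text
[0.4882 0.235  0.2085] yaw -0.31 t 19.2333 F [ 2.91 -0.21  0.8 ] M [-0.058 -0.14  -0.036] op 0.4997852933916929 j7 -0.69
w16
blue n 406 ztop 0.11393983732231872 0.3791219110903284
top mean [0.48753607 0.29908923 0.11352424] n 681
rect ((0.487345814704895, 0.2986910939216614), (0.0236931424587965, 0.022832166403532028), 89.19987487792969)
foot rect ((0.4883430600166321, 0.2953912317752838), (0.02303418517112732, 0.06317757815122604), 88.8950424194336) z 0.04905980557599076
block ((0.48748111724853516, 0.32074451446533203), (0.1489320695400238, 0.09930339455604553), 89.5896224975586) 0.03925172434310524
depth z 0.0676545209448015
outer 0.5597439408302307 -0.3044837415218353 0.04073053225874901
depth z 0.06921422940267352
outer 0.5588189363479614 -0.303893119096756 0.0411224327981472
hole 249.61293059562192 90.35007636178517 45 [ 0.54510992 -0.28254437  0.07      ]
hole 265.2116972477064 94.69266055045871 39 [ 0.55784935 -0.29522768  0.07      ]
hole 289.3272536687631 111.87589098532494 40 [ 0.57178452 -0.32472558  0.07      ]
```

View pics/w16.png

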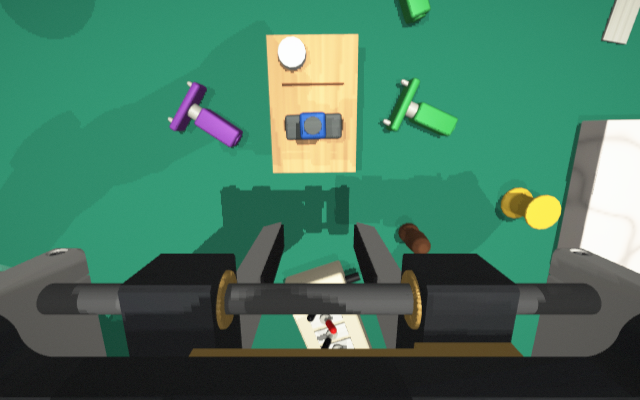

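View pics/s16z.png

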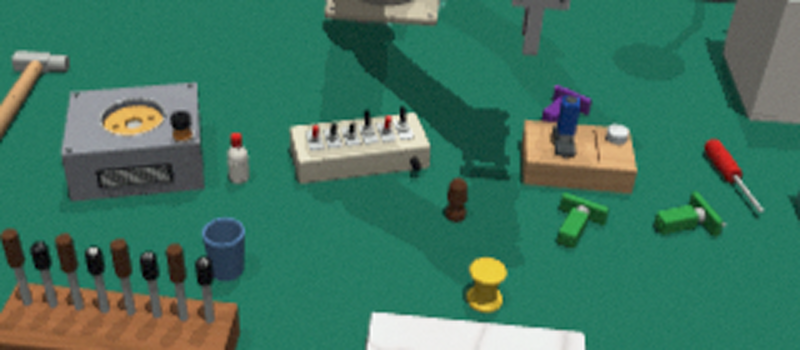

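View pics/t16.png

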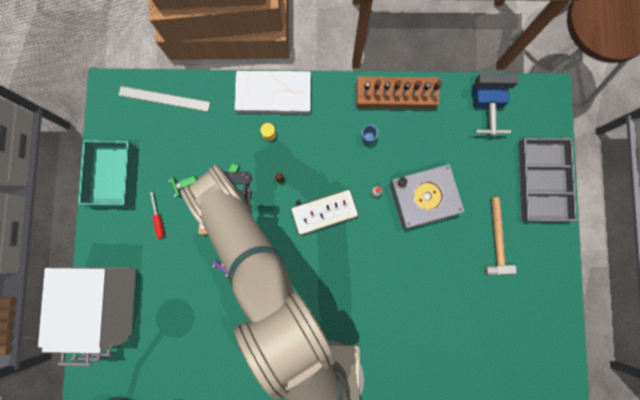

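```bash
python3 tog.py w13 >/dev/null
python3 - <<'E'
from h import *
print(job_done()); print(state()['time_s'])
E
```

```text
the job is handed in; nothing more can be done
None
the job is handed in; nothing more can be doneTraceback (most recent call last):
  File "tog.py", line 18, in <module>
    for t in sys.argv[1:]: tog(t)
                           ~~~^^^
  File "tog.py", line 8, in tog
    o=max(cs,key=cv2.contourArea)
ValueError: max() iterable argument is empty
```

The job is done and handed in at about 19.5 s of the 72 s allowed; no verdict was reported.

- **Toggles:** I pushed both red toggles to off with the closed fingers. The last close wrist picture showed both reds leaning away and all four black ones as they started.
- **Ring:** The spanner's pins went into the holes to full depth, and I turned it clockwise until the wrist torque jumped from about 0.13 to 1.0 N m. I took that jump as the hard stop. The hole line moved from about +7° to −58°, roughly 1.13 rad, which fits a loose start near 0.17.
- **Spanner:** It is back upright in its rest with its pins in the slot, and released. The foot's top measured 49 mm high, the same as at the start. Its position estimates agree with the seat to within about 2–5 mm.
- **Bystanders:** Nothing looks moved in the scene and top pictures. I checked this by eye and did not measure each item.

**Checks that failed or disagreed:**
- At the stop the spanner had turned about 10° further than the ring's holes show. I put this down to play of the tapered pins in the holes, and I did not confirm it separately.
- The wrist camera's placement of the foot differed by 1–3 mm between views.
- The hole finder picked up a false hole (the centre bore) in one picture, so I took the two true hole positions from its output by hand.
- A last rerun of the toggle check was pointed at a picture without the control box in view and failed, so it confirmed nothing.

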